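# Pack the timer and peeler into the foam-lined case

## Robot

A 6-joint arm with a two-finger parallel gripper is mounted at the origin on a cart in front of the work surface, level with it; the furniture and walls round the work are solid. World frame = base frame: x ahead of the robot, y to its left, z up, the work surface at z = 0. Lengths are in mm, angles in rad, forces in N, time in s.
With the tool pointing down it reaches from about 400 to 925 mm from the base axis. Payload 12.5 kg.
Tool frame: the origin (TCP) lies midway between the tips of the shut fingers; the grasp point (between the pads) lies 19 mm behind it; z points along the fingers, y is the line along which they close (so a half turn about z gives the same grasp; the last joint's range is limited). The gripper opens to 95 mm and grips with 3 to 60 N. Pads are 20 mm wide; open, the fingers measure 119 mm over their backs; the gripper's body (75 mm by 180 mm) begins 59 mm behind the grasp point.
Start: joints at [-1.224, 0.491, 1.559, -0, 1.092, -0.106], TCP at [273.453, -562.024, 214.661] pointing down, gripper open.
Joint ranges: [-3.1, 3.1], [-0.84, 2.19], [0.05, 2.79], [-1.13, 4.28], [0.06, 2.93], [-2.69, 2.69]. Speed limits (rad/s): [2.22, 2.22, 2.79, 3.14, 3.14, 3.14].

## Interface

Orientations are given as [roll, pitch, yaw] about the fixed x, y, z axes, in that order (R = Rz(yaw) Ry(pitch) Rx(roll)).
In Python, from cell import state, viewer, env, models gives the robot as it stands. The module is installed in compiled form; this text tells all that it offers.
- The arm moves only by the tool arm_command, never from a script. Its argument "rows" is a list of rows, each a list of 2 entries, a list of its own where there are three numbers: the shift along the tool's x, y, z normalised to -1 to 1, where 1 is 0.25 m, then the turn about the tool's z normalised to -1 to 1, where 1 is pi rad. A call has exactly 5 rows; each row shifts and turns the commanded pose from where the row before left it, along the tool's axes as they then stand; what a row does not reach is not made up. A row lasts 1/10 s, in which the tool goes at most 50 mm and 8.59 degrees, less where a joint would pass 70% of its speed; a pose out of reach is approached as far as the arm can. A call with a number of a shift or a turn outside -1 to 1 is refused whole. A call with a gripper value outside its range is refused whole. "claw" is the opening, from 0 (shut) to 1 (fully open), set as the call begins (left out, the last holds). The fingers move at their own pace and stop on an object; the grip force is fixed at half the most. Time passes only in rows, so rows that do not move let the fingers close, or fill a call up. It gives the time, the measured TCP pose, the force, the opening and the grip force at its end, in the units of the state.
- state(): the state, without advancing time (a new reading comes with each control period).
- viewer.read_camera(name): name is "side" or "top"; returns (picture, depth): 384x512x3 uint8, red, green, blue; 384x512 float32, mm along the optical axis (not along the pixel's ray), 0 where there is no reading.
- viewer.get_calibration(name): a dict with "camera_matrix" (3x3 intrinsics, pixels), "world_to_cam" (4x4, takes a point from world to camera coordinates). Camera axes: x right, y up, looking along -z (the intrinsics and any distortion apply to the point x, -y, -z); pixel columns grow to the right and rows downward; lengths in mm; the calibration is good to about 2 mm. A picture is of the moment at which its call begins. get_calibration takes no time and is no camera call.
- env.job_done(): hands the job in; it is judged then, once.
Trained networks look in the newest picture that a camera, given by its name, has taken for a name from the list of things; names that differ only in an ending like _2 or _b are one class to them, and where a whole thing is asked for, a point or a joint stands for the part that bears it (a point fixed in the world has none). Each returns a list of dicts, best first, with "confidence" (0 to 1); they miss things now and then, are a little off and sometimes report something else, mostly with a low value. They report only what shows in the picture. A call takes as long as a camera call. They do not tell look-alikes from the thing itself.
- models.search_frame(camera, label): "position" ([x, y, z] in mm, in world coordinates, good to about 4 mm: the middle of the surface that is visible of it).
- models.mark_of(camera, label): "position" ([x, y, z] in mm, in world coordinates, good to about 4 mm: a listed point, or the origin of a listed thing).
The state is a dict: "t": time; "joints": joint angles; "qvel": joint speeds; "tau": joint torques, N m; "eef_pos": TCP position; "tcp_rot": TCP orientation; "ft_force": force on the tool from outside, world axes, zero at the start; "moment": the same for the moment, N m; "opening": opening from 0.0 (shut) to 1.0 (fully open); "grip_force": force on a finger pad.
Only numpy, scipy, OpenCV 4.12 (cv2) and the standard library are available. Lean on these libraries where they do the work, as an engineer would, in place of code of your own. Each camera call takes 0.05 s, during which the arm holds its last target. There are 200 camera calls.

## Task

Pack the open blue case for a cooking trip. First press the egg timer, standing up, into the round foam cutout until it sits fully home on the bottom, and let go. Then take the peeler out of its wooden rest by the free tail of its handle, lay it flat on the bare worktop clear of the rest and let go, take it again round the middle of the handle (where the case has room for the fingers) and press it fully home and flat into its own cutout, head end in the wide end. Leave the garlic, the salt shaker and the spice jar where they stand, and leave case and tools let go.

Things in the scene. Friction and masses are not known exactly. Their poses are not given: they have to be found in the camera images.
- timer_centre (a point): Middle (36 mm above the underside) of the cream egg-shaped kitchen timer, 64 mm across, 73 mm high, 0.11 kg, upright on the worktop. Round: any yaw will do; nothing on it turns. Foot radius 24 mm at the underside, 31 mm from 11 mm up; widest (32 mm) 33 mm up. z up. It stands close beside the peeler's tail, too close for a finger to pass between.
- timer_top (a point): Top of the timer's small round knob, on its axis, 73 mm above its underside: it can be pressed here from above.
- timer_seat (a point): Where timer_centre is when the timer is home: on the axis of the round cutout, 42 mm above the worktop. Cutout 72 mm wide, foam top 27 mm and yellow bottom 6 mm above the worktop. Four springy lips (at 45 degrees to the case's axes) stand in to 27 mm radius, 13 mm above the bottom; passing them takes about 5 to 12 N down, more than its weight. Axes: the case's.
- peeler_waist (a point): Middle of the grip of the peeler, near its centre of mass, 7 mm above its underside. Peeler 142 mm long, 45 g, steel head 42 mm wide; black straight oval handle 20 mm wide (x), 14 mm thick (z). y points along the handle to its tail. From here the handle runs from y = -43 to +47 mm; the head ends at y = -95 mm. At the start it lies in the rest, underside 6 mm above the worktop.
- peeler_tail (a point): Point in the free tail of the peeler's handle, 34 mm from peeler_waist towards the tail end (+y) and at the same height. At the start the wooden rest hugs the handle up to 22 mm short of this point; only the tail beyond (to 13 mm past this point) is free to grasp. It lies loose and lifts straight up. Same axes as peeler_waist.
- peeler_seat (a point): Where peeler_waist is when the peeler is home, 20 mm above the worktop: underside 13 mm, handle top 27 mm up, flush with the foam. y points to the tail's end of the cutout, the wide end for the head is at -y. Cutout 27 mm wide at the handle, 46 mm at the head, 5 mm play lengthwise. Two pairs of springy lips, 34 mm either side along y, stand 2 mm into the handle's width.
- finger_room (a point): Centre of the bottom of the recess for the fingers at the peeler cutout, straight below peeler_seat, 8 mm above the worktop. The recess is 72 mm wide (across the handle, x) and 46 mm long (y). Pressing the peeler past its lips takes about 5 to 12 N down.
- case: Fixed open blue case, 194 mm (x) by 188 mm (y), its rim 28 mm above the worktop, filled with black foam with two cutouts: peeler along y at x = -48 mm, round timer cutout at x = +52 mm, y = 0. Origin at the centre of its underside, on the worktop.
- rest_mid (a point): Centre of the underside of the fixed light-wood peeler rest; same axes as the rest: y towards the peeler's tail. The rest spans x = +-28 mm and y = -58 to +58 mm from this point and is 22 mm high. At the start peeler_waist is at y = +46 mm from this point.
- garlic_centre (a point): Middle (28 mm up) of a garlic bulb, 56 mm across and high, standing loose beside the rest. Must stay where it is.
- salt_centre (a point): Middle (45 mm up) of a salt shaker, 44 mm across, 90 mm high, standing loose behind the rest's head end. Must stay where it is.
- spice_centre (a point): Middle (52 mm up) of a spice jar, 41 mm across, 105 mm high, standing loose close to the case's far side (the case's +x side). Must stay where it is.
- mug_pen: Fixed white mug 86 mm high at the left front edge; origin at the centre of its underside. An obstacle only.
- mesh_caddy: Fixed black mesh pot 117 mm across, 53 mm high, with a lemon in it reaching 64 mm, at the back; origin at the centre of its underside. An obstacle only.
Things that resemble listed ones, but are neither listed nor needed, are in the scene too. What is shaped like the part that bears timer_centre but purple or red is not meant.

How it is judged:
By the outcome, as a careful person would: the job done as asked, in the order asked, and still so for the second after the job is handed in, with the robot touching nothing.
It also fails if it takes over 72 s, if anything falls off the work surface, if the arm or the gripper's body presses on something with over 40 N, if the wrist force passes 120 N, or if a joint passes its speed limit or range.

## Working session

There is one attempt and no reset: what is moved stays moved. The work goes in short steps, Python scripts to look and compute and a tool call to move; the robot and the scene stay as the last step left them, time stands still between calls to the robot, and variables do not carry over. Pictures are saved under pics/ and viewed, at most 10 in all, crops included, and the job is handed in when it is done.

Besides the shell and the picture viewer there is one more tool, called after "Emit:" by a JSON object that holds its "api" and its "payload", one argument or row to a line. arm_command: Moves the arm, as the interface text tells. Scaled input: -1 to 1 covers 0.25 m each way for a shift and pi rad each way for a turn. Its arguments: {"type":"object","properties":{"rows":{"type":"array","items":{"type":"array"}},"claw":{"type":"number"}},"required":["rows"]}

```bash
mkdir -p pics; cat > h.py <<'E'
from cell import state, viewer, env, models
import numpy as np, cv2
def shot(n,f):
    p,d=viewer.read_camera(n); cv2.imwrite('pics/'+f,cv2.cvtColor(p,cv2.COLOR_RGB2BGR)); np.save('pics/'+f+'.npy',d); return p,d
def proj(n,P):
    c=viewer.get_calibration(n);P=np.atleast_2d(np.array(P,float));q=(c['world_to_cam']@np.c_[P,np.ones(len(P))].T).T[:,:3]
    q=q*[1,-1,-1];u=(c['camera_matrix']@q.T).T;return u[:,:2]/u[:,2:]
def unproj(n,uv,d):
    c=viewer.get_calibration(n);uv=np.atleast_2d(uv);d=np.broadcast_to(d,len(uv))
    q=(np.linalg.inv(c['camera_matrix'])@np.c_[uv,np.ones(len(uv))].T).T*d[:,None]*[1,-1,-1]
    return (np.linalg.inv(c['world_to_cam'])@np.c_[q,np.ones(len(q))].T).T[:,:3]
def onplane(n,uv,z):
    uv=np.atleast_2d(uv);a=unproj(n,uv,100.);b=unproj(n,uv,1000.);t=(z-a[:,2])/(b[:,2]-a[:,2]);return a+(b-a)*t[:,None]
E
python3 - <<'E'
from h import *
for n in('side','top'):
    shot(n,n+'0.png')
    c=viewer.get_calibration(n);print(n,{k:np.round(v,3).tolist() for k,v in c.items()})
    for l in 'timer_centre timer_seat peeler_waist peeler_tail peeler_seat case rest_mid garlic_centre salt_centre spice_centre mug_pen mesh_caddy'.split():
        print(l,[(np.round(m['position']).tolist(),round(m['confidence'],2)) for m in models.mark_of(n,l)][:3])
s=state();print(s)
E
```

```text
side {'camera_matrix': [[487.579, 0.0, 262.671], [0.0, 487.579, 188.908], [0.0, 0.0, 1.0]], 'world_to_cam': [[1.0, -0.012, -0.017, -581.767], [0.02, 0.652, 0.758, -186.115], [0.002, -0.758, 0.652, -1527.824], [0.0, 0.0, 0.0, 1.0]]}
timer_centre [([391.0, 288.0, 34.0], 0.86), ([606.0, 182.0, 37.0], 0.75), ([510.0, 407.0, 37.0], 0.7)]
timer_seat [([576.0, -174.0, 38.0], 0.77)]
peeler_waist [([522.0, 350.0, 12.0], 0.54), ([505.0, 409.0, 70.0], 0.37), ([476.0, -199.0, 18.0], 0.29)]
peeler_tail [([494.0, 365.0, 15.0], 0.62)]
peeler_seat [([475.0, -202.0, 22.0], 0.92)]
case [([530.0, -203.0, -1.0], 0.8)]
rest_mid [([564.0, 329.0, 4.0], 0.94)]
garlic_centre [([500.0, 279.0, 26.0], 0.48)]
salt_centre [([496.0, 364.0, 14.0], 0.61), ([661.0, 300.0, 44.0], 0.5)]
spice_centre [([666.0, -162.0, 52.0], 0.86)]
mug_pen [([396.0, 580.0, -1.0], 0.88)]
mesh_caddy [([776.0, 118.0, -3.0], 0.55), ([658.0, 300.0, 42.0], 0.46)]
top {'camera_matrix': [[381.408, 0.0, 254.585], [0.0, 381.408, 188.255], [0.0, 0.0, 1.0]], 'world_to_cam': [[-0.024, -1.0, -0.002, 183.605], [0.991, -0.024, 0.134, -596.527], [-0.134
[... 753 characters left out ...]
0.0], 0.56)]
{'t': 1.3, 'joints': array([-1.22361435e+00,  4.90911830e-01,  1.55891145e+00, -9.39958291e-06,
        1.09168160e+00, -1.05626526e-01]), 'qvel': array([ 1.35878737e-03, -1.12595791e-04, -5.60445889e-06, -8.96041624e-04,
        1.02819859e-03,  7.23978225e-04]), 'tau': array([ 6.96601801e-04, -6.12475562e+01, -2.58432448e+01,  6.93129259e-02,
        4.44774691e-02,  6.34635853e-06]), 'eef_pos': array([ 273.44213809, -562.02780724,  214.64964006]), 'tcp_rot': array([3.14150625e+00, 1.75488876e-05, 4.52812838e-01]), 'ft_force': array([ 0.23881141, -0.16198324, -0.7477499 ]), 'moment': array([0.01182983, 0.05717116, 0.01454728]), 'grip_force': 0.0, 'opening': 1.0013856916975603}
```

View pictures.

View pics/top0.png

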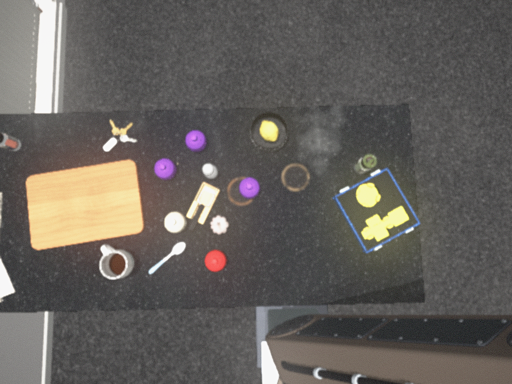

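View pics/side0.png

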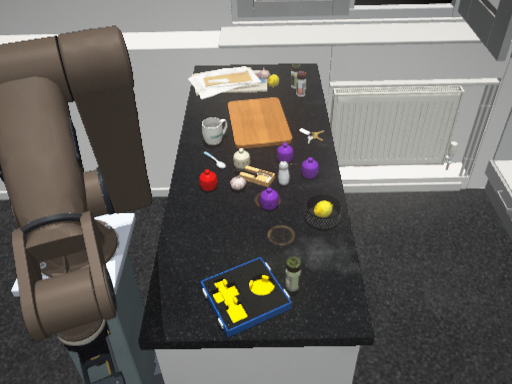

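```bash
python3 - <<'E'
from h import *
a=cv2.imread('pics/top0.png');b=cv2.imread('pics/side0.png')
def z(i,x,y,w,h):return cv2.resize(i[y:y+h,x:x+w],(400,300),interpolation=cv2.INTER_CUBIC)
cv2.imwrite('pics/crop1.png',np.vstack([np.hstack([z(a,155,165,80,60),z(a,325,160,100,100*3//4+15)]),np.hstack([z(b,220,140,80,60),z(b,195,255,108,81)])]))
print(proj('top',[[510,409,70],[561,326,0],[530,-201,28]]),proj('side',[[510,409,70],[561,326,0],[530,-201,28]]))
# case yaw from blue rim
for n,i in(('top',a),('side',b)):
    h=cv2.cvtColor(i,cv2.COLOR_BGR2HSV);m=cv2.inRange(h,(100,120,40),(122,255,255))
    k,l,s,c=cv2.connectedComponentsWithStats(cv2.dilate(m,np.ones((3,3))));j=1+np.argmax(s[1:,4]);m[l!=j]=0
    v,u=np.nonzero(m);P=onplane(n,np.c_[u,v],28 if n=='top' else 28)
    r=cv2.minAreaRect(P[:,:2].astype(np.float32));print(n,'case',r)
    h=cv2.inRange(h,(24,150,120),(34,255,255));k,l,s,c=cv2.connectedComponentsWithStats(h)
    for j in range(1,k):
        if s[j,4]>60:
            v,u=np.nonzero(l==j);P=onplane(n,np.c_[u,v],10);print(s[j],P.mean(0).round(1),cv2.minAreaRect(P[:,:2].astype(np.float32)))
# cream timer + depth: points with height
for n in('top','side'):
    d=np.load(f'pics/{n}0.png.npy');v,u=np.nonzero(d>0);P=unproj(n,np.c_[u,v],d[v,u]);
    def sel(x,y,r,z0,z1):
        return P[(np.hypot(P[:,0]-x,P[:,1]-y)<r)&(P[:,2]>z0)&(P[:,2]<z1)]
    for nm,x,y in(('timer',510,409),('garlic',499,278),('salt',659,301),('spice',665,-163)):
        q=sel(x,y,42,20,200);print(n,nm,len(q),q.min(0).round(),q.max(0).round(),((q.min(0)+q.max(0))/2).round(1))
    q=sel(561,326,75,16,26);print('rest',cv2.minAreaRect(q[:,:2].astype(np.float32)))
    q=sel(530,-201,60,-5,50);print('foamtable z',np.median(sel(600,0,60,-20,20)[:,2]))
E
```

```text
[[172.70755059 219.828937  ]
 [204.42029473 203.87537635]
 [377.86482962 209.10965292]] [[241.47082483 149.73976653]
 [255.86750675 178.52516401]
 [244.71027254 291.41552416]]
top case ((491.2928771972656, -123.67578125), (190.08905029296875, 32.91798400878906), 23.156269073486328)
side case ((531.05029296875, -208.28253173828125), (200.42556762695312, 206.51675415039062), 26.78383445739746)
[268  74  10  12  82] [ 641.8 1053.4   10. ] ((640.6494140625, 1052.917724609375), (107.72895050048828, 42.36537551879883), 78.9201889038086)
[314 200  19  17 243] [785.8 150.3  10. ] ((786.16015625, 151.95310974121094), (80.97296905517578, 57.43046569824219), 72.20149230957031)
[249 275  26  21 361] [ 576.2 -168.5   10. ] ((575.6192016601562, -168.32496643066406), (67.47122192382812, 67.07492065429688), 26.478837966918945)
[213 279  35  44 714] [ 487.2 -216.5   10. ] ((485.8829040527344, -214.4507598876953), (68.75514221191406, 148.00021362304688), 28.86334228515625)
top timer 368 [475. 370.  21.] [535. 441.  76.] [505.3 405.5  48. ]
top garlic 246 [467. 252.  21.] [521. 306.  56.] [493.8 278.8  38.5]
top salt 183 [620. 283.  23.] [675. 323.  92.] [647.5 302.8  57.1]
top spice 288 [ 629. -196.   20.] [ 684. -139.  111.] [ 656.5 -167.6   65.6]
rest ((547.5162963867188, 318.99755859375), (96.34149169921875, 133.3321990966797), 58.3455924987793)
foamtable z -0.2202842895565027
side timer 233 [476. 370.  20.] [537. 426.  77.] [506.6 397.8  48.6]
side garlic 158 [470. 244.  21.] [523. 298.  58.] [496.8 271.1  39.6]
side salt 207 [619. 275.  20.] [680. 322.  95.] [649.5 298.4  57.4]
side spice 426 [ 631. -196.   20.] [ 685. -140.  111.] [ 658.4 -168.2   65.6]
rest ((547.0465087890625, 316.0461730957031), (112.49531555175781, 136.75018310546875), 54.92824172973633)
foamtable z 2.253020626610464
```

View pics/crop1.png

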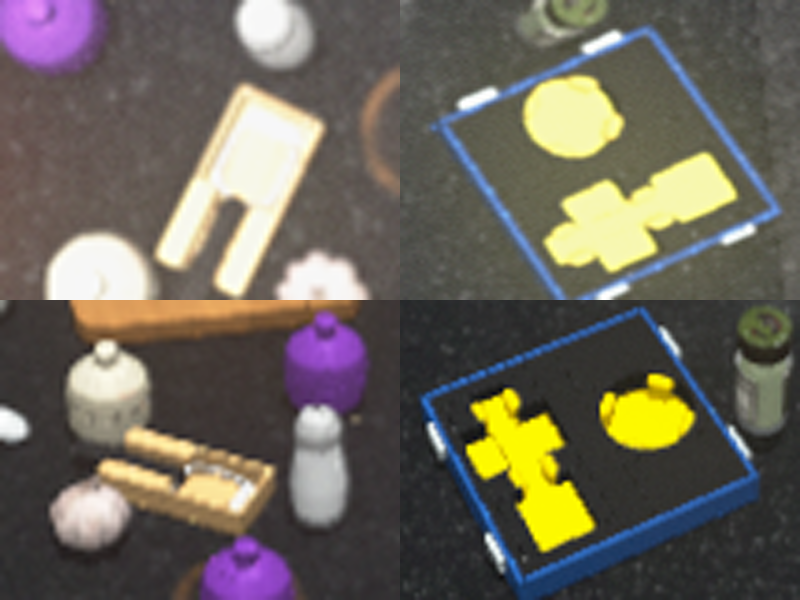

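```bash
cat > fit.py <<'E'
from h import *
from scipy.optimize import minimize
S=8
def hullmask(uv,x0,y0,w,h):
    m=np.zeros((h*S,w*S),np.uint8);p=((uv-[x0,y0]+.5)*S).astype(np.float32)
    cv2.fillConvexPoly(m,cv2.convexHull(p).astype(np.int32),1);return m
def box(p,hx,hy,h):
    x,y,t=p;c,s=np.cos(t),np.sin(t)
    return np.array([[x+c*a-s*b,y+s*a+c*b,z] for a in(-hx,hx) for b in(-hy,hy) for z in(0,h)])
PR=[(0,24),(11,31),(33,32),(48,29),(58,20),(62,8),(73,6)]
def egg(p,z0=0):
    a=np.linspace(0,2*np.pi,40);return np.array([[p[0]+r*np.cos(t),p[1]+r*np.sin(t),z0+z] for z,r in PR for t in a])
def fit(n,mask,model,p0,steps):
    """mask uint8 full picture (hulled here); IoU fit"""
    v,u=np.nonzero(mask);x0,y0=u.min()-12,v.min()-12;w,h=u.max()-u.min()+24,v.max()-v.min()+24
    px=np.c_[u,v].astype(float);c=np.vstack([px+[a,b] for a in(-.5,.5) for b in(-.5,.5)])
    M=hullmask(c,x0,y0,w,h)
    f=lambda p:1-(lambda q:(M&q).sum()/(M|q).sum())(hullmask(proj(n,model(p)),x0,y0,w,h))
    sim=np.vstack([p0]+[np.array(p0)+np.eye(len(p0))[i]*steps[i] for i in range(len(p0))])
    r=minimize(f,p0,method='Nelder-Mead',options=dict(initial_simplex=sim,xatol=.01,fatol=1e-4,maxiter=300));return r.x,1-r.fun
def comp(m,uv,r=3):
    k,l,s,c=cv2.connectedComponentsWithStats(m);u,v=np.int32(uv)
    w=l[v-r:v+r+1,u-r:u+r+1].ravel();w=w[w>0];return (l==np.bincount(w).argmax()).astype(np.uint8)
E
python3 - <<'E'
from fit import *
for n in('top','side'):
    im=cv2.imread(f'pics/{n}0.png');h=cv2.cvtColor(im,cv2.COLOR_BGR2HSV)
    m=cv2.inRange(h,(100,110,40),(125,255,255));v,u=np.nonzero(m);P=onplane(n,np.c_[u,v],28);k=np.hypot(P[:,0]-530,P[:,1]+201)<150
    M=np.zeros_like(m);M[v[k],u[k]]=1
    print(n,'case',fit(n,M,lambda p:box(p,97,94,28),[530,-200,.46],[5,5,.05]))
    m=cv2.inRange(h,(10,40,110),(30,255,255));e=comp(m,proj(n,[538,305,22])[0],4);v,u=np.nonzero(e);print(u.min(),u.max(),v.min(),v.max(),e.sum())
    print(n,'rest',fit(n,e,lambda p:box(p,28,58,22),[561,326,1.03],[5,5,.05]))
    g=cv2.cvtColor(im,cv2.COLOR_BGR2GRAY);print(h[tuple(np.int32(proj(n,[510,409,50])[0])[::-1])])
    m=((g>90)&(h[...,1]<110)).astype(np.uint8);e=comp(m,proj(n,[510,409,50])[0],3);v,u=np.nonzero(e);print(u.min(),u.max(),v.min(),v.max(),e.sum())
    print(n,'timer',fit(n,e,egg,[510,409],[5,5]))
E
```

```text
top case (array([ 5.30122251e+02, -1.99303868e+02,  4.73616416e-01]), np.float64(0.9737256072177216))
162 220 181 233 464
top rest (array([558.6234166 , 331.77060024,   1.04217649]), np.float64(0.42390102844813105))
[ 30   4 247]
25 252 152 276 13934
top timer (array([460.84704638, 805.67430639]), np.float64(0.022089255902651206))
side case (array([ 5.30105705e+02, -2.02271156e+02,  4.74496556e-01]), np.float64(0.9594800232010645))
233 274 154 186 539
side rest (array([561.50493089, 334.09223656,   1.02496081]), np.float64(0.5356678512611598))
[ 26  23 241]
233 261 148 170 322
side timer (array([509.96752441, 408.99484748]), np.float64(0.634484701242914))
```

```bash
python3 - <<'E'
from fit import *
for n in('top','side'):
    im=cv2.imread(f'pics/{n}0.png');h=cv2.cvtColor(im,cv2.COLOR_BGR2HSV);g=h[...,2]
    q=proj(n,[[538,305,22],[585,300,15],[510,409,50],[499,278,40]]).astype(int)
    for u,v in q: print(n,h[v-1:v+2,u-1:u+2].mean((0,1)).round())
    Y,X=np.mgrid[:384,:512];P=onplane(n,np.c_[X.ravel(),Y.ravel()],20)
    D=lambda x,y:np.hypot(P[:,0]-x,P[:,1]-y).reshape(384,512)
    ax=np.array([-.86,.51]);d=P[:,:2]-[561,326];al=(d@ax).reshape(384,512);pe=(d@[.51,.86]).reshape(384,512)
    R=(g>110)&(abs(al)<75)&(abs(pe)<37)&(D(510,416)>44)&(D(495,274)>38)
    if n=='top':R&=(h[...,1]>25)
    R=R.astype(np.uint8);R=comp(R,proj(n,[538,305,22])[0],5)
    r=fit(n,R,lambda p:box(p,28,58,22),[561,326,1.03],[5,5,.05]);print(n,'rest',r)
    T=(g>100)&(h[...,1]<120)&(D(514,418 if n=='side' else 411)<60)
    k=hullmask(proj(n,box(r[0],29.5,59.5,22)),0,0,512,384)[S//2::S,S//2::S]
    T=(T&(k==0)).astype(np.uint8);T=comp(T,proj(n,[510,409,50])[0],3)
    t=fit(n,T,egg,[510,409],[5,5]);print(n,'timer',t,T.sum())
    o=im.copy()
    for p,z in((R,(0,0,255)),(T,(0,255,0))): c,_=cv2.findContours(p,0,2);cv2.drawContours(o,c,-1,z)
    o2=im.copy()
    O=cv2.resize(o2,None,fx=8,fy=8,interpolation=cv2.INTER_NEAREST)
    for p,z in((R,(0,0,255)),(T,(0,255,0))):
        c,_=cv2.findContours(cv2.resize(p,None,fx=8,fy=8,interpolation=0),0,2);cv2.drawContours(O,c,-1,z,1)
    for mdl in(box(r[0],28,58,22),egg(t[0])):
        hh=cv2.convexHull(((proj(n,mdl)+.5)*8).astype(np.float32)).astype(int);cv2.polylines(O,[hh],1,(255,0,0),1)
    u,v=(np.array(proj(n,[535,360,20])[0])*8).astype(int);cv2.imwrite(f'pics/o_{n}.png',O[v-240:v+240,u-200:u+200])
cv2.imwrite('pics/o.png',np.hstack([cv2.imread('pics/o_top.png'),cv2.imread('pics/o_side.png')]))
E
```

```text
top [ 18.  66. 171.]
top [ 27.  14. 247.]
top [ 21.   7. 245.]
top [ 11.  26. 229.]
top rest (array([564.65022719, 327.93597822,   1.09038344]), np.float64(0.7668269617382634))
top timer (array([512.94616699, 434.17150879]), np.float64(0.3069692259869443)) 1007
side [ 19. 111. 196.]
side [ 22. 100. 247.]
side [ 25.  26. 230.]
side [ 11.  33. 209.]
side rest (array([564.77817236, 333.33150614,   1.0521182 ]), np.float64(0.9186378838552751))
side timer (array([506.54655635, 410.22781605]), np.float64(0.926718792127258)) 254
```

View pics/o.png

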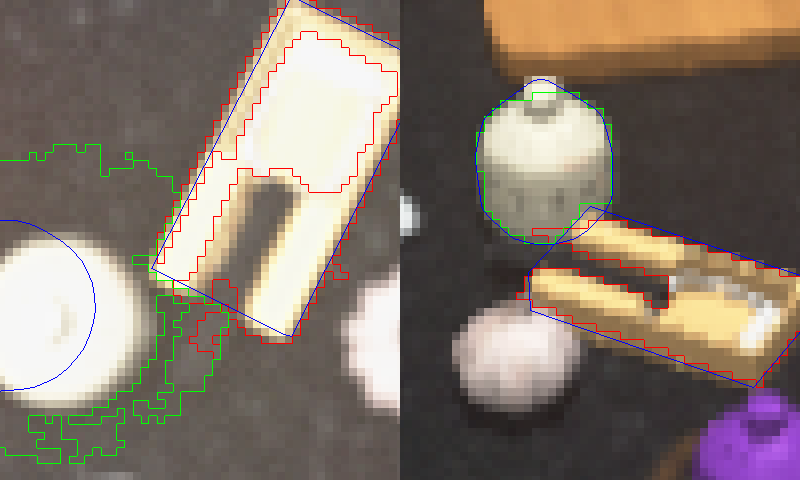

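```bash
python3 - <<'E'
from fit import *
for n in('top','side'):
    im=cv2.imread(f'pics/{n}0.png');h=cv2.cvtColor(im,cv2.COLOR_BGR2HSV);g=h[...,2]
    th=165 if n=='top' else 125
    Y,X=np.mgrid[:384,:512];P=onplane(n,np.c_[X.ravel(),Y.ravel()],20)
    D=lambda x,y:np.hypot(P[:,0]-x,P[:,1]-y).reshape(384,512)
    G=D(495,276)<(36 if n=='top' else 44)
    if n=='top': G=D(495,276)<34
    R=(g>th-25)&~G&(D(510,416)>(44 if n=='top' else 0))
    if n=='side':R&=(h[...,1]>65)&(D(510,425)>25)
    R=R.astype(np.uint8);R=comp(R,proj(n,[538,305,22])[0],5)
    r=fit(n,R,lambda p:box(p,28,58,22),[561,330,1.05],[5,5,.05]);print(n,'rest',r)
    k=hullmask(proj(n,box(r[0],30,60,22)),0,0,512,384)[S//2::S,S//2::S]
    T=((g>(th if n=='top' else 95))&(h[...,1]<110)&(k==0)&(D(510,420)<75)).astype(np.uint8);T=comp(T,proj(n,[510,409,50])[0],3)
    t=fit(n,T,egg,[508,410],[5,5]);print(n,'timer',t,T.sum())
    O=cv2.resize(im,None,fx=8,fy=8,interpolation=cv2.INTER_NEAREST)
    for p,z in((R,(0,0,255)),(T,(0,255,0))):
        c,_=cv2.findContours(cv2.resize(p,None,fx=8,fy=8,interpolation=0),0,2);cv2.drawContours(O,c,-1,z,1)
    for mdl in(box(r[0],28,58,22),egg(t[0])):
        hh=cv2.convexHull(((proj(n,mdl)+.5)*8).astype(np.float32)).astype(int);cv2.polylines(O,[hh],1,(255,0,0),1)
    u,v=(np.array(proj(n,[535,360,20])[0])*8).astype(int);cv2.imwrite(f'pics/o_{n}.png',O[v-240:v+240,u-200:u+200])
cv2.imwrite('pics/o2.png',np.hstack([cv2.imread('pics/o_top.png'),cv2.imread('pics/o_side.png')]))
E
```

```text
top rest (array([565.12352288, 328.66609689,   1.12037975]), np.float64(0.8750321136271884))
top timer (array([505.84997344, 413.1753993 ]), np.float64(0.9631511046605387)) 357
side rest (array([567.82784636, 322.45884774,   1.03947188]), np.float64(0.4370841363399778))
side timer (array([506.59267235, 411.59686565]), np.float64(0.9145168676537934)) 283
```

View pics/o2.png

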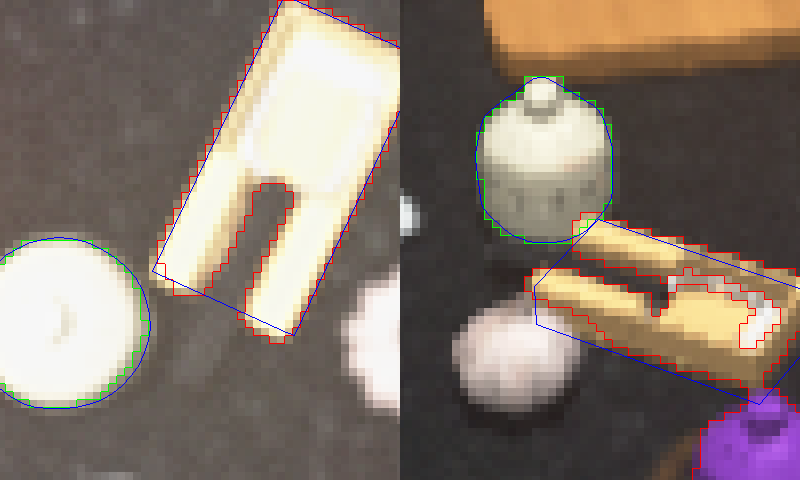

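```bash
python3 - <<'E'
from fit import *
for n in('top','side'):
    im=cv2.imread(f'pics/{n}0.png');h=cv2.cvtColor(im,cv2.COLOR_BGR2HSV);g=h[...,2]
    k=hullmask(proj(n,egg([506.2,412.4])),0,0,512,384)[S//2::S,S//2::S]
    Y,X=np.mgrid[:384,:512];P=onplane(n,np.c_[X.ravel(),Y.ravel()],20)
    D=lambda x,y:np.hypot(P[:,0]-x,P[:,1]-y).reshape(384,512)
    if n=='top': R=(g>150)&(k==0)&(D(495,276)>36)
    else: R=(g>95)&(h[...,1]>55)&(h[...,0]<40)&(k==0)
    R=(R&(D(563,328)<85)).astype(np.uint8);R=comp(R,proj(n,[538,305,22])[0],5)
    r=fit(n,R,lambda p:box(p,28,58,22),[563,328,1.06],[5,5,.08]);x,y,t=r[0];print(n,'rest',r)
    ax=np.array([-np.sin(t),np.cos(t)]);print('waist',[x,y]+46*ax,'tail',[x,y]+80*ax)
    O=cv2.resize(im,None,fx=8,fy=8,interpolation=cv2.INTER_NEAREST)
    c,_=cv2.findContours(cv2.resize(R,None,fx=8,fy=8,interpolation=0),0,2);cv2.drawContours(O,c,-1,(0,0,255),1)
    hh=cv2.convexHull(((proj(n,box(r[0],28,58,22))+.5)*8).astype(np.float32)).astype(int);cv2.polylines(O,[hh],1,(255,0,0),1)
    u,v=(np.array(proj(n,[550,340,20])[0])*8).astype(int);cv2.imwrite(f'pics/o_{n}.png',O[v-240:v+240,u-200:u+200])
cv2.imwrite('pics/o3.png',np.hstack([cv2.imread('pics/o_top.png'),cv2.imread('pics/o_side.png')]))
E
```

```text
top rest (array([563.14758664, 329.33796455,   1.09782448]), np.float64(0.875934202813599))
waist [522.19753828 350.29252346] tail [491.93011123 365.78067569]
side rest (array([565.09862056, 330.59375754,   1.03868703]), np.float64(0.8990167186998512))
waist [525.45863421 353.93195546] tail [496.15951386 371.18192784]
```

View pics/o3.png

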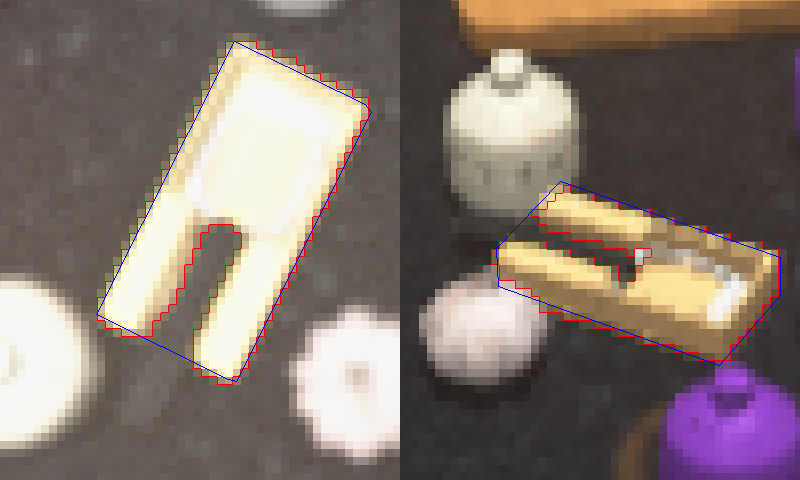

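Emit:
{"api": "arm_command", "payload": {
  "rows": [
    [[0.2,0.0,0],0],
    [[0.2,0.0,0],0],
    [[0.2,0.0,0],0],
    [[0.2,0.0,0],0],
    [[0.2,0.0,0],0]
  ],
  "claw": 0.85
}}

```text
t: 1.8
eef_pos: [499.9, -451.6, 214.8]
tcp_rot: [3.141, -0.0, 0.453]
ft_force: [0.0, -0.5, -0.0]
opening: 0.855
grip_force: 0.0
```

Emit:
{"api": "arm_command", "payload": {
  "rows": [
    [[0.085,-0.172,0],0],
    [[0.085,-0.172,0],0],
    [[0.085,-0.172,0],0],
    [[0.085,-0.172,0],0],
    [[0.085,-0.172,0],0]
  ]
}}

```text
t: 2.3
eef_pos: [499.5, -211.0, 214.8]
tcp_rot: [3.141, -0.0, 0.453]
ft_force: [1.2, 0.8, 0.8]
opening: 0.854
grip_force: 0.0
```

Emit:
{"api": "arm_command", "payload": {
  "rows": [
    [[0.085,-0.172,0],0],
    [[0.085,-0.172,0],0],
    [[0.085,-0.172,0],0],
    [[0.085,-0.172,0],0],
    [[0.085,-0.172,0],0]
  ]
}}

```text
t: 2.8
eef_pos: [501.0, 28.8, 214.9]
tcp_rot: [3.141, -0.001, 0.453]
ft_force: [1.0, -0.4, 0.1]
opening: 0.854
grip_force: 0.0
```

Emit:
{"api": "arm_command", "payload": {
  "rows": [
    [[0.085,-0.172,0],0],
    [[0.085,-0.172,0],0],
    [[0.085,-0.172,0],0],
    [[0.085,-0.172,0],0],
    [[0.085,-0.172,0],0]
  ]
}}

```text
t: 3.3
eef_pos: [502.4, 268.9, 214.8]
tcp_rot: [3.141, -0.0, 0.453]
ft_force: [-0.3, 0.1, 0.2]
opening: 0.853
grip_force: 0.0
```

Emit:
{"api": "arm_command", "payload": {
  "rows": [
    [[0.085,-0.172,0],0],
    [[0.085,-0.172,0],0],
    [[0.085,-0.172,0],0],
    [[0,0,0],-0.047],
    [[0,0,0],-0.047]
  ]
}}

```text
t: 3.8
eef_pos: [503.0, 412.2, 214.0]
tcp_rot: [3.142, 0.001, 0.756]
ft_force: [0.6, -0.1, -0.5]
opening: 0.849
grip_force: 0.0
```

Emit:
{"api": "arm_command", "payload": {
  "rows": [
    [[0,0,0.1],-0.035],
    [[0,0,0.1],-0.035],
    [[0,0,0.1],-0.034],
    [[0,0,0],0],
    [[0,0,0],0]
  ]
}}

```text
t: 4.3
eef_pos: [503.8, 410.8, 140.0]
tcp_rot: [-3.142, 0.0, 1.072]
ft_force: [0.5, -0.1, 0.7]
opening: 0.85
grip_force: 0.0
```

```bash
cat >> h.py <<'E'
def to(x,y,z=None,yaw=None):
    s=state();p=s['eef_pos'];w=s['tcp_rot'][2];c,k=np.cos(w),np.sin(w);dx,dy=x-p[0],y-p[1]
    print('pos',p.round(1),'rot',s['tcp_rot'].round(3),'open',round(s['opening'],3),'grip',round(s['grip_force'],1),'F',s['ft_force'].round(1),'j',s['joints'].round(2))
    print('norm x,y,z',np.round([(c*dx+k*dy)/250,(k*dx-c*dy)/250,0 if z is None else (p[2]-z)/250],4),'dist',round(np.hypot(dx,dy)),'turn',None if yaw is None else round(((w-yaw+np.pi)%(2*np.pi)-np.pi)/np.pi,4))
E
python3 -c "
from h import *
to(506.2,412.4,26,1.06)"
```

```text
pos [503.8 410.8 140. ] rot [-3.142  0.     1.072] open 0.85 grip 0.0 F [ 0.5 -0.1  0.7] j [ 0.58  0.6   1.57 -0.    0.97  1.08]
norm x,y,z [0.0102 0.0053 0.4561] dist 3 turn 0.0037
```

Emit:
{"api": "arm_command", "payload": {
  "rows": [
    [[0.01,0.005,0],0],
    [[0,0,0.15],0],
    [[0,0,0.15],0],
    [[0,0,0.1],0],
    [[0,0,0.056],0]
  ]
}}

```text
t: 4.8
eef_pos: [506.0, 412.3, 24.7]
tcp_rot: [-3.141, 0.0, 1.073]
ft_force: [-0.7, 0.4, -0.3]
opening: 0.852
grip_force: 0.0
```

Emit:
{"api": "arm_command", "payload": {
  "rows": [
    [[0,0,0],0],
    [[0,0,0],0],
    [[0,0,0],0],
    [[0,0,0],0],
    [[0,0,0],0]
  ],
  "claw": 0
}}

```text
t: 5.3
eef_pos: [506.7, 412.8, 27.3]
tcp_rot: [3.14, -0.003, 1.075]
ft_force: [0.3, -0.5, 6.7]
opening: 0.642
grip_force: 30.0
```

Emit:
{"api": "arm_command", "payload": {
  "rows": [
    [[0,0,0],0],
    [[0,0,0],0],
    [[0,0,-0.05],0],
    [[0,0,-0.1],0],
    [[0,0,-0.15],0]
  ]
}}

```text
t: 5.8
eef_pos: [505.0, 411.7, 100.7]
tcp_rot: [-3.14, 0.003, 1.075]
ft_force: [0.4, 0.3, -0.8]
opening: 0.646
grip_force: 29.9
```

Emit:
{"api": "arm_command", "payload": {
  "rows": [
    [[0,0,-0.15],0],
    [[0,0,-0.15],0],
    [[0,0,-0.1],0],
    [[0,0,0],0],
    [[0,0,0],0]
  ]
}}

```text
t: 6.3
eef_pos: [505.6, 412.1, 201.0]
tcp_rot: [3.141, -0.0, 1.075]
ft_force: [0.4, -0.9, -1.0]
opening: 0.647
grip_force: 29.9
```

```bash
python3 - <<'E'
from fit import *
s=state();p=s['eef_pos'];to(576.4,-177.1,200,0)
for n in('top','side'):
    shot(n,n+'1.png');im=cv2.imread(f'pics/{n}1.png')
    u,v=proj(n,[p[0],p[1],p[2]])[0].astype(int);cv2.imwrite(f'pics/c_{n}.png',cv2.resize(im[v-40:v+40,u-40:u+40],(400,400),interpolation=0))
cv2.imwrite('pics/c1.png',np.hstack([cv2.imread('pics/c_top.png'),cv2.imread('pics/c_side.png')]))
E
```

```text
pos [505.6 412.1 201. ] rot [ 3.141 -0.     1.075] open 0.647 grip 29.9 F [ 0.4 -0.9 -1. ] j [ 0.58  0.54  1.5  -0.    1.1   1.08]
norm x,y,z [-1.938   1.3708  0.004 ] dist 593 turn 0.3421
```

View pics/c1.png

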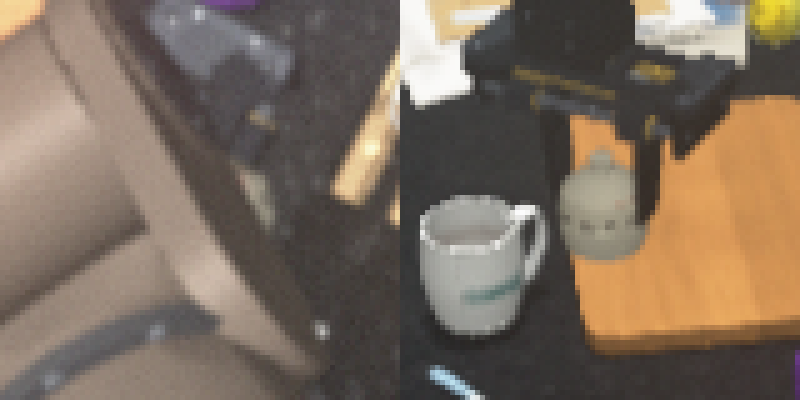

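Emit:
{"api": "arm_command", "payload": {
  "rows": [
    [[-0.149,0.105,0],0],
    [[-0.149,0.105,0],0],
    [[-0.149,0.105,0],0],
    [[-0.149,0.105,0],0],
    [[-0.149,0.105,0],0]
  ]
}}

```text
t: 6.9
eef_pos: [532.1, 184.2, 199.3]
tcp_rot: [-3.14, 0.002, 1.075]
ft_force: [0.3, -0.5, -0.5]
opening: 0.642
grip_force: 29.9
```

Emit:
{"api": "arm_command", "payload": {
  "rows": [
    [[-0.149,0.105,0],0],
    [[-0.149,0.105,0],0],
    [[-0.149,0.105,0],0],
    [[-0.149,0.105,0],0],
    [[-0.149,0.105,0],0]
  ]
}}

```text
t: 7.4
eef_pos: [558.9, -42.0, 199.4]
tcp_rot: [-3.139, 0.001, 1.075]
ft_force: [0.6, 0.3, -1.6]
opening: 0.646
grip_force: 29.9
```

Emit:
{"api": "arm_command", "payload": {
  "rows": [
    [[-0.149,0.105,0],0],
    [[-0.149,0.105,0],0],
    [[-0.149,0.105,0],0],
    [[0,0,0],0.043],
    [[0,0,0],0.043]
  ]
}}

```text
t: 7.9
eef_pos: [574.9, -177.4, 198.8]
tcp_rot: [-3.139, 0.001, 0.797]
ft_force: [0.7, 1.1, -1.2]
opening: 0.645
grip_force: 29.9
```

Emit:
{"api": "arm_command", "payload": {
  "rows": [
    [[0,0,0.1],0.043],
    [[0,0,0.1],0.043],
    [[0,0,0.1],0.043],
    [[0,0,0.05],0.043],
    [[0,0,0],0.043]
  ]
}}

```text
t: 8.4
eef_pos: [574.0, -175.4, 109.6]
tcp_rot: [-3.139, 0.005, 0.124]
ft_force: [-0.6, -0.2, -1.1]
opening: 0.643
grip_force: 29.9
```

Emit:
{"api": "arm_command", "payload": {
  "rows": [
    [[0,0,0],0.041],
    [[0,0,0],0],
    [[0,0,0],0],
    [[0,0,0],0],
    [[0,0,0],0]
  ]
}}

```text
t: 8.9
eef_pos: [575.5, -176.0, 113.0]
tcp_rot: [3.142, 0.0, 0.002]
ft_force: [-0.5, 0.3, -2.0]
opening: 0.643
grip_force: 29.9
```

```bash
python3 - <<'E'
from fit import *
s=state();p=s['eef_pos'];to(576.4,-176.5,62,0)
for n in('top','side'):
    shot(n,n+'2.png');im=cv2.imread(f'pics/{n}2.png')
    print(n,[(np.round(m['position'],1).tolist(),round(m['confidence'],2)) for l in('timer_centre','timer_top','timer_seat') for m in models.mark_of(n,l)])
    u,v=proj(n,[p[0],p[1],p[2]])[0].astype(int);cv2.imwrite(f'pics/c_{n}.png',cv2.resize(im[v-50:v+50,u-50:u+50],(400,400),interpolation=0))
cv2.imwrite('pics/c2.png',np.hstack([cv2.imread('pics/c_top.png'),cv2.imread('pics/c_side.png')]))
E
```

```text
pos [ 575.5 -176.   113. ] rot [3.142e+00 0.000e+00 2.000e-03] open 0.643 grip 29.9 F [-0.5  0.3 -2. ] j [-0.41  0.57  1.72 -0.    0.85  1.16]
norm x,y,z [0.0036 0.0021 0.204 ] dist 1 turn 0.0007
top [([753.7, 345.4, 36.5], 0.92), ([390.2, 291.6, 39.3], 0.68), ([665.6, 442.1, 31.4], 0.61), ([607.8, 185.3, 36.1], 0.6), ([576.1, -175.2, 123.3], 0.49), ([393.8, 286.5, 70.3], 0.94), ([608.3, 184.3, 73.0], 0.71), ([476.1, -199.2, 9.7], 0.71), ([756.7, 347.7, 73.0], 0.64), ([572.2, -177.3, 155.7], 0.58), ([671.4, 443.0, 72.7], 0.56), ([574.5, -171.8, 41.7], 0.89), ([528.8, -197.9, -2.3], 0.57)]
side [([670.6, 436.2, 38.9], 0.66), ([757.9, 348.2, 36.0], 0.62), ([390.8, 286.6, 34.7], 0.59), ([570.1, -175.7, 121.5], 0.52), ([609.7, 185.0, 35.2], 0.39), ([755.9, 348.4, 75.6], 0.59), ([671.3, 441.1, 72.7], 0.55), ([391.7, 293.7, 72.1], 0.43), ([604.7, 188.4, 72.1], 0.36), ([575.5, -175.4, 38.3], 0.68)]
```

View pics/c2.png

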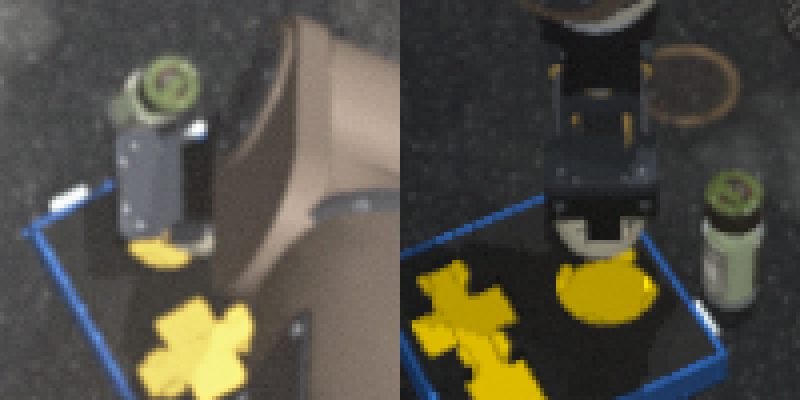

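Emit:
{"api": "arm_command", "payload": {
  "rows": [
    [[0.003,-0.002,0],0],
    [[0,0,0.1],0],
    [[0,0,0.08],0],
    [[0,0,0.04],0],
    [[0,0,0.01],0]
  ]
}}

```text
t: 9.8
eef_pos: [576.0, -175.4, 54.7]
tcp_rot: [-3.141, 0.001, 0.0]
ft_force: [0.6, -0.5, -1.0]
opening: 0.643
grip_force: 29.9
```

Emit:
{"api": "arm_command", "payload": {
  "rows": [
    [[0,0,0],0],
    [[0,0,0.01],0],
    [[0,0,0.01],0],
    [[0,0,0.006],0],
    [[0,0,0],0]
  ]
}}

```text
t: 10.3
eef_pos: [576.7, -175.6, 49.4]
tcp_rot: [3.141, -0.001, 0.0]
ft_force: [0.6, -0.2, 1.2]
opening: 0.642
grip_force: 29.9
```

Emit:
{"api": "arm_command", "payload": {
  "rows": [
    [[0,0,0.006],0],
    [[0,0,0.006],0],
    [[0,0,0.006],0],
    [[0,0,0.006],0],
    [[0,0,0],0]
  ]
}}

```text
t: 10.8
eef_pos: [577.1, -175.9, 43.5]
tcp_rot: [3.141, -0.002, 0.001]
ft_force: [3.2, -0.9, 3.3]
opening: 0.641
grip_force: 30.0
```

Emit:
{"api": "arm_command", "payload": {
  "rows": [
    [[0,0,0.006],0],
    [[0,0,0.006],0],
    [[0,0,0.006],0],
    [[0,0,0],0],
    [[0,0,0],0]
  ]
}}

```text
t: 11.3
eef_pos: [577.4, -176.1, 39.3]
tcp_rot: [3.14, -0.003, 0.0]
ft_force: [3.8, -1.2, 5.6]
opening: 0.641
grip_force: 30.0
```

Emit:
{"api": "arm_command", "payload": {
  "rows": [
    [[0.006,0.001,0],0],
    [[0,0,0.006],0],
    [[0,0,0.006],0],
    [[0,0,0],0],
    [[0,0,0],0]
  ]
}}

```text
t: 11.8
eef_pos: [578.3, -176.1, 36.1]
tcp_rot: [3.141, -0.001, 0.0]
ft_force: [2.3, -1.2, 5.0]
opening: 0.642
grip_force: 30.0
```

Emit:
{"api": "arm_command", "payload": {
  "rows": [
    [[0,0,0.006],0],
    [[0,0,0.006],0],
    [[0,0,0],0],
    [[0,0,0],0],
    [[0,0,0],0]
  ]
}}

```text
t: 12.3
eef_pos: [578.6, -176.2, 33.3]
tcp_rot: [3.141, -0.002, 0.0]
ft_force: [3.0, -1.3, 7.5]
opening: 0.644
grip_force: 30.1
```

Emit:
{"api": "arm_command", "payload": {
  "rows": [
    [[0.004,0.001,0],0],
    [[0,0,0.006],0],
    [[0,0,0.004],0],
    [[0,0,0],0],
    [[0,0,0],0]
  ]
}}

```text
t: 12.8
eef_pos: [578.8, -176.2, 33.1]
tcp_rot: [3.141, -0.001, 0.0]
ft_force: [-8.5, 2.4, 36.1]
opening: 0.643
grip_force: 30.7
```

```bash
python3 - <<'E'
from fit import *
to(576.4,-176.5)
for n in('top','side'):
    shot(n,n+'3.png')
    print(n,[(np.round(m['position'],1).tolist(),round(m['confidence'],2)) for l in('timer_centre','timer_top') for m in models.mark_of(n,l) if abs(m['position'][1]+176)<40])
E
```

```text
pos [ 578.8 -176.2   33.1] rot [ 3.141e+00 -1.000e-03  0.000e+00] open 0.643 grip 30.7 F [-8.5  2.4 36.1] j [-0.4   0.69  1.76 -0.    0.69  1.17]
norm x,y,z [-0.0097  0.0011  0.    ] dist 2 turn None
top [([576.8, -174.3, 42.9], 0.4), ([575.5, -175.1, 79.1], 0.52)]
side [([576.1, -177.9, 43.2], 0.62)]
```

Emit:
{"api": "arm_command", "payload": {
  "rows": [
    [[-0.004,0,-0.008],0],
    [[0,0,0],0],
    [[0,0,0],0],
    [[0,0,0],0],
    [[0,0,0],0]
  ]
}}

```text
t: 13.6
eef_pos: [578.4, -176.2, 33.2]
tcp_rot: [3.141, -0.002, 0.0]
ft_force: [0.6, 1.5, 15.6]
opening: 0.64
grip_force: 30.2
```

Emit:
{"api": "arm_command", "payload": {
  "rows": [
    [[0,0,0],0],
    [[0,0,0],0],
    [[0,0,0],0],
    [[0,0,0],0],
    [[0,0,0],0]
  ],
  "claw": 0.85
}}

```text
t: 14.1
eef_pos: [577.6, -176.0, 31.8]
tcp_rot: [-3.141, 0.001, 0.0]
ft_force: [-0.1, 0.5, 0.2]
opening: 0.848
grip_force: 0.0
```

Emit:
{"api": "arm_command", "payload": {
  "rows": [
    [[0,0,-0.05],0],
    [[0,0,-0.1],0],
    [[0,0,-0.1],0],
    [[0,0,-0.1],0],
    [[0,0,0],0]
  ]
}}

```text
t: 14.6
eef_pos: [579.2, -176.5, 123.7]
tcp_rot: [3.139, -0.005, 0.0]
ft_force: [-0.0, -0.1, -0.6]
opening: 0.851
grip_force: 0.0
```

Emit:
{"api": "arm_command", "payload": {
  "rows": [
    [[-0.008,0,0],0],
    [[0,0,0],0],
    [[0,0,0],0],
    [[0,0,0],0],
    [[0,0,0],0]
  ],
  "claw": 0
}}

```text
t: 15.1
eef_pos: [575.7, -176.0, 119.1]
tcp_rot: [-3.141, 0.001, 0.0]
ft_force: [1.0, -0.7, 0.5]
opening: 0.488
grip_force: 0.0
```

```bash
python3 - <<'E'
from fit import *
to(577,-176.5,81)
for n in('top','side'):
    p,d=shot(n,n+'4.png')
    print(n,[(np.round(m['position'],1).tolist(),round(m['confidence'],2)) for l in('timer_centre','timer_top') for m in models.mark_of(n,l) if abs(m['position'][1]+176)<40])
    v,u=np.nonzero(d>0);P=unproj(n,np.c_[u,v],d[v,u]);q=P[(np.hypot(P[:,0]-576.5,P[:,1]+176.5)<36)&(P[:,2]>34)&(P[:,2]<95)]
    print(len(q),q.min(0).round(1),q.max(0).round(1))
E
```

```text
pos [ 575.7 -176.   119.1] rot [-3.141e+00  1.000e-03  0.000e+00] open 0.488 grip 0.0 F [ 1.  -0.7  0.5] j [-0.41  0.57  1.71 -0.    0.86  1.16]
norm x,y,z [0.0052 0.0022 0.1526] dist 1 turn None
top [([579.2, -175.7, 41.5], 0.41), ([529.3, -199.0, -2.3], 0.37), ([575.3, -175.0, 79.0], 0.44), ([577.7, -176.5, 40.2], 0.42)]
65 [ 544.3 -192.9   34. ] [ 558.4 -150.6   62.7]
side [([574.6, -179.8, 42.6], 0.92), ([572.2, -178.5, 77.8], 0.59)]
390 [ 545.  -210.6   34.3] [ 606.7 -153.8   84.3]
```

Emit:
{"api": "arm_command", "payload": {
  "rows": [
    [[0.005,0.002,0],0],
    [[0,0,0],0],
    [[0,0,0],0],
    [[0,0,0],0],
    [[0,0,0],0]
  ]
}}

```text
t: 15.9
eef_pos: [577.1, -176.5, 119.6]
tcp_rot: [3.142, -0.0, 0.0]
ft_force: [-0.5, -0.3, -1.2]
opening: 0.005
grip_force: 0.0
```

Emit:
{"api": "arm_command", "payload": {
  "rows": [
    [[0,0,0.08],0],
    [[0,0,0.065],0],
    [[0,0,0.008],0],
    [[0,0,0],0],
    [[0,0,0],0]
  ]
}}

```text
t: 16.4
eef_pos: [577.4, -176.7, 82.1]
tcp_rot: [3.141, -0.001, 0.0]
ft_force: [0.7, 0.2, 0.1]
opening: 0.005
grip_force: 0.0
```

Emit:
{"api": "arm_command", "payload": {
  "rows": [
    [[0,0,0.006],0],
    [[0,0,0.004],0],
    [[0,0,0],0],
    [[0,0,0],0],
    [[0,0,0],0]
  ]
}}

```text
t: 16.9
eef_pos: [577.2, -176.6, 79.0]
tcp_rot: [3.141, -0.0, 0.0]
ft_force: [-0.6, -0.1, 1.3]
opening: 0.006
grip_force: 0.3
```

Emit:
{"api": "arm_command", "payload": {
  "rows": [
    [[0,0,0.008],0],
    [[0,0,0],0],
    [[0,0,-0.08],0],
    [[0,0,-0.12],0],
    [[0,0,-0.15],0]
  ],
  "claw": 0
}}

```text
t: 17.4
eef_pos: [576.5, -176.3, 164.3]
tcp_rot: [-3.141, 0.002, 0.0]
ft_force: [0.1, 0.1, 0.9]
opening: 0.003
grip_force: 0.0
```

Emit:
{"api": "arm_command", "payload": {
  "rows": [
    [[-0.028,-0.182,0],0],
    [[-0.028,-0.182,0],0],
    [[-0.028,-0.182,0],0],
    [[-0.028,-0.182,0],0],
    [[-0.028,-0.182,0],0]
  ],
  "claw": 0.6
}}

```text
t: 17.9
eef_pos: [541.4, 52.6, 164.5]
tcp_rot: [3.142, -0.0, 0.0]
ft_force: [0.5, -0.1, -0.3]
opening: 0.367
grip_force: 0.0
```

Emit:
{"api": "arm_command", "payload": {
  "rows": [
    [[-0.028,-0.182,0],0],
    [[-0.028,-0.182,0],0],
    [[-0.028,-0.182,0],0],
    [[-0.028,-0.182,0],0],
    [[-0.028,-0.182,0],0]
  ]
}}

```text
t: 18.4
eef_pos: [506.3, 280.3, 164.4]
tcp_rot: [3.141, -0.0, 0.0]
ft_force: [1.2, -0.2, 0.1]
opening: 0.596
grip_force: 0.0
```

Emit:
{"api": "arm_command", "payload": {
  "rows": [
    [[-0.028,-0.182,0],0],
    [[-0.028,-0.182,0],0],
    [[0,0,0],-0.047],
    [[0,0,0],-0.047],
    [[0,0,0],-0.047]
  ]
}}

```text
t: 18.9
eef_pos: [492.5, 369.9, 164.1]
tcp_rot: [3.141, 0.0, 0.45]
ft_force: [0.8, -0.1, 0.2]
opening: 0.601
grip_force: 0.0
```

Emit:
{"api": "arm_command", "payload": {
  "rows": [
    [[0,0,0],-0.047],
    [[0,0,0],-0.047],
    [[0,0,0],-0.047],
    [[0,0,0],-0.047],
    [[0,0,0],-0.047]
  ]
}}

```text
t: 19.4
eef_pos: [492.8, 369.4, 164.2]
tcp_rot: [-3.142, 0.0, 1.188]
ft_force: [0.0, -0.0, -0.2]
opening: 0.601
grip_force: 0.0
```

Emit:
{"api": "arm_command", "payload": {
  "rows": [
    [[0,0,0],-0.047],
    [[0,0,0],-0.047],
    [[0,0,0],-0.047],
    [[0,0,0],-0.047],
    [[0,0,0],-0.047]
  ]
}}

```text
t: 19.9
eef_pos: [492.8, 369.4, 164.2]
tcp_rot: [-3.141, 0.0, 1.926]
ft_force: [0.4, -0.2, -0.4]
opening: 0.6
grip_force: 0.0
```

Emit:
{"api": "arm_command", "payload": {
  "rows": [
    [[0,0,0],-0.047],
    [[0,0,0],-0.047],
    [[0,0,0],-0.047],
    [[0,0,0],-0.047],
    [[0,0,0],-0.042]
  ]
}}

```text
t: 20.4
eef_pos: [492.8, 369.4, 164.2]
tcp_rot: [-3.141, -0.0, 2.648]
ft_force: [0.4, 0.9, -0.8]
opening: 0.599
grip_force: 0.0
```

```bash
python3 - <<'E'
from fit import *
to(494.0,368.5,60,2.646)
for n in('top','side'):
    p,d=shot(n,n+'5.png')
    print(n,[(l,np.round(m['position'],1).tolist(),round(m['confidence'],2)) for l in('timer_centre','peeler_tail','peeler_waist','rest_mid','garlic_centre') for m in models.mark_of(n,l)[:3] ])
im=cv2.imread('pics/side5.png');u,v=proj('side',[510,360,13])[0].astype(int);a=cv2.resize(im[v-30:v+30,u-25:u+25],(400,480),interpolation=0)
im=cv2.imread('pics/top5.png');u,v=proj('top',[510,360,13])[0].astype(int);b=cv2.resize(im[v-30:v+30,u-25:u+25],(400,480),interpolation=0)
c=np.hstack([b,a]);c=np.uint8(255*(c/255.)**.6);cv2.imwrite('pics/c5.png',c)
E
```

```text
pos [492.8 369.4 164.2] rot [-3.141 -0.     2.648] open 0.599 grip 0.0 F [ 0.4  0.9 -0.8] j [ 0.54  0.53  1.64 -0.    0.97 -0.54]
norm x,y,z [-0.006  -0.0009  0.4168] dist 2 turn 0.0008
top [('timer_centre', [608.9, 184.9, 32.6], 0.81), ('timer_centre', [753.4, 344.5, 37.9], 0.7), ('timer_centre', [391.3, 291.1, 36.2], 0.67), ('peeler_tail', [495.0, 363.0, 14.5], 0.69), ('peeler_waist', [522.6, 350.5, 12.9], 0.62), ('peeler_waist', [494.1, 363.9, 11.7], 0.26), ('peeler_waist', [662.4, -165.4, 51.9], 0.2), ('rest_mid', [563.5, 327.0, 0.6], 0.78), ('garlic_centre', [495.9, 274.6, 26.1], 0.48), ('garlic_centre', [491.5, 364.0, 15.0], 0.46)]
side [('timer_centre', [673.2, 435.0, 37.9], 0.82), ('timer_centre', [574.9, -175.9, 41.1], 0.75), ('timer_centre', [759.7, 347.1, 37.2], 0.61), ('peeler_tail', [496.3, 363.3, 13.1], 0.48), ('peeler_waist', [524.7, 348.2, 13.4], 0.45), ('rest_mid', [561.7, 327.2, 2.1], 0.63), ('garlic_centre', [498.4, 279.9, 28.5], 0.52)]
```

View pics/c5.png

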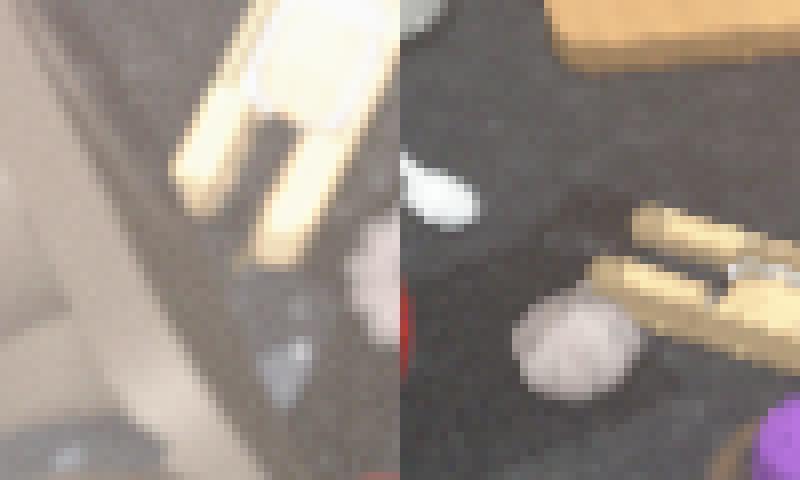

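Emit:
{"api": "arm_command", "payload": {
  "rows": [
    [[-0.015,-0.01,0],0],
    [[0,0,0.18],0],
    [[0,0,0.18],0],
    [[0,0,0.14],0],
    [[0,0,0.08],0]
  ]
}}

```text
t: 21.5
eef_pos: [494.2, 364.6, 16.5]
tcp_rot: [-3.139, -0.001, 2.642]
ft_force: [0.6, -0.2, 0.6]
opening: 0.6
grip_force: 0.0
```

Emit:
{"api": "arm_command", "payload": {
  "rows": [
    [[0,0,0.04],0],
    [[0,0,0.02],0],
    [[0,0,0],0],
    [[0,0,0],0],
    [[0,0,0],0]
  ]
}}

```text
t: 22.0
eef_pos: [495.4, 365.7, 5.4]
tcp_rot: [3.14, 0.001, 2.643]
ft_force: [0.2, 0.5, -0.7]
opening: 0.602
grip_force: 0.0
```

Emit:
{"api": "arm_command", "payload": {
  "rows": [
    [[0,0,0],0],
    [[0,0,0],0],
    [[0,0,0],0],
    [[0,0,0],0],
    [[0,0,0],0]
  ],
  "claw": 0.32
}}

```text
t: 22.5
eef_pos: [495.0, 365.4, 4.4]
tcp_rot: [-3.142, 0.0, 2.642]
ft_force: [0.3, 0.3, 0.8]
opening: 0.324
grip_force: 0.0
```

Emit:
{"api": "arm_command", "payload": {
  "rows": [
    [[0,0,0],0],
    [[0,0,0],0],
    [[0,0,0],0],
    [[0,0,0],0],
    [[0,0,0],0]
  ],
  "claw": 0.18
}}

```text
t: 23.0
eef_pos: [495.0, 365.5, 4.3]
tcp_rot: [-3.142, 0.0, 2.642]
ft_force: [-0.2, 0.5, 0.8]
opening: 0.18
grip_force: 18.6
```

```bash
python3 -c "
from h import *
to(495,365.5,4,2.656)"
```

```text
pos [495.  365.5   4.3] rot [-3.142  0.     2.642] open 0.18 grip 18.6 F [-0.2  0.5  0.8] j [ 0.53  0.74  1.75 -0.    0.65 -0.54]
norm x,y,z [-0.0001  0.0002  0.0013] dist 0 turn -0.0043
```

Emit:
{"api": "arm_command", "payload": {
  "rows": [
    [[0,0,0],0],
    [[0,0,0],0],
    [[0,0,0],0],
    [[0,0,-0.02],0],
    [[0,0,-0.04],0]
  ],
  "claw": 0
}}

```text
t: 23.5
eef_pos: [494.7, 365.3, 19.3]
tcp_rot: [-3.14, -0.001, 2.642]
ft_force: [-0.8, 0.1, -0.1]
opening: 0.18
grip_force: 29.9
```

Emit:
{"api": "arm_command", "payload": {
  "rows": [
    [[0,0,-0.06],0],
    [[0,0,-0.08],0],
    [[0,0,-0.1],0],
    [[0,0,-0.1],0],
    [[0,0,0],0]
  ]
}}

```text
t: 24.0
eef_pos: [496.3, 366.3, 108.9]
tcp_rot: [3.136, 0.003, 2.643]
ft_force: [-0.2, 0.4, -0.6]
opening: 0.18
grip_force: 29.9
```

```bash
python3 - <<'E'
from fit import *
s=state();p=s['eef_pos'];to(480,140,60,2.045)
ims=[]
for n in('top','side'):
    q,d=shot(n,n+'6.png')
    print(n,[(l,np.round(m['position'],1).tolist(),round(m['confidence'],2)) for l in('peeler_tail','peeler_waist','garlic_centre') for m in models.mark_of(n,l)[:3] ])
    im=cv2.imread(f'pics/{n}6.png');u,v=proj(n,[p[0]+30,p[1]-15,p[2]-10])[0].astype(int);ims.append(cv2.resize(im[v-36:v+36,u-30:u+30],(400,480),interpolation=0))
cv2.imwrite('pics/c6.png',np.uint8(255*(np.hstack(ims)/255.)**.6))
E
```

```text
pos [496.3 366.3 108.9] rot [3.136e+00 3.000e-03 2.643e+00] open 0.18 grip 29.9 F [-0.2  0.4 -0.6] j [ 0.53  0.6   1.69 -0.    0.85 -0.54]
norm x,y,z [-0.376  -0.826   0.1955] dist 227 turn 0.1902
top [('peeler_waist', [522.6, 349.4, 114.9], 0.65)]
side [('peeler_tail', [498.3, 280.9, 29.2], 0.73), ('peeler_tail', [498.6, 368.4, 112.2], 0.41), ('peeler_waist', [523.1, 352.9, 108.9], 0.68), ('garlic_centre', [500.7, 278.5, 30.7], 0.49)]
```

View pics/c6.png

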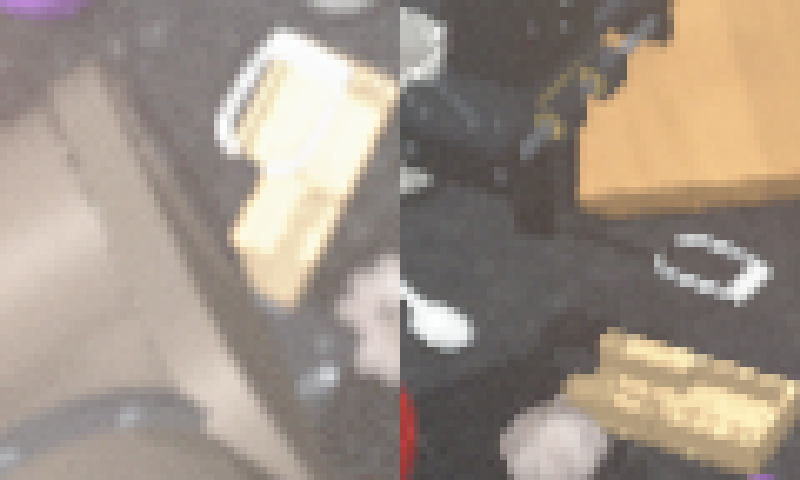

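Emit:
{"api": "arm_command", "payload": {
  "rows": [
    [[-0.075,-0.165,-0.04],0],
    [[-0.075,-0.165,0],0],
    [[-0.075,-0.165,0],0],
    [[-0.075,-0.165,0],0],
    [[-0.075,-0.165,0],0]
  ]
}}

```text
t: 24.9
eef_pos: [478.0, 137.9, 114.1]
tcp_rot: [-3.141, -0.0, 2.643]
ft_force: [0.6, -0.2, -0.6]
opening: 0.176
grip_force: 29.9
```

Emit:
{"api": "arm_command", "payload": {
  "rows": [
    [[0,0,0],0.038],
    [[0,0,0],0.038],
    [[0,0,0.04],0.038],
    [[0,0,0.1],0.038],
    [[0,0,0.12],0.038]
  ]
}}

```text
t: 25.4
eef_pos: [479.1, 139.5, 49.1]
tcp_rot: [3.14, 0.001, 2.041]
ft_force: [0.5, -0.2, -1.1]
opening: 0.177
grip_force: 29.9
```

Emit:
{"api": "arm_command", "payload": {
  "rows": [
    [[0,0,0.05],0],
    [[0,0,0],0],
    [[0,0,0],0],
    [[0,0,0],0],
    [[0,0,0],0]
  ]
}}

```text
t: 25.9
eef_pos: [479.0, 139.6, 37.8]
tcp_rot: [3.14, 0.001, 2.047]
ft_force: [0.3, -0.3, -0.1]
opening: 0.178
grip_force: 29.9
```

```bash
python3 - <<'E'
from fit import *
to(480,140,1.5,2.045)
for n in('top','side'):
    q,d=shot(n,n+'7.png')
    print(n,[(l,np.round(m['position'],1).tolist(),round(m['confidence'],2)) for l in('peeler_tail','peeler_waist') for m in models.mark_of(n,l)[:3] ])
E
```

```text
pos [479.  139.6  37.8] rot [3.140e+00 1.000e-03 2.047e+00] open 0.178 grip 29.9 F [ 0.3 -0.3 -0.1] j [ 0.15  0.58  2.03 -0.    0.53 -0.32]
norm x,y,z [-0.0004  0.0043  0.1452] dist 1 turn 0.0005
top [('peeler_waist', [575.8, -175.0, 77.4], 0.28)]
side [('peeler_tail', [481.9, 143.8, 46.7], 0.47), ('peeler_waist', [492.4, 115.4, 45.8], 0.53)]
```

Emit:
{"api": "arm_command", "payload": {
  "rows": [
    [[0,0,0.08],0],
    [[0,0,0.04],0],
    [[0,0,0.016],0],
    [[0,0,0.007],0],
    [[0,0,0],0]
  ]
}}

```text
t: 26.7
eef_pos: [478.6, 139.5, 1.2]
tcp_rot: [-3.141, 0.0, 2.046]
ft_force: [1.3, -0.1, -0.2]
opening: 0.176
grip_force: 29.9
```

Emit:
{"api": "arm_command", "payload": {
  "rows": [
    [[0,0,0.002],0],
    [[0,0,0],0],
    [[0,0,0],0],
    [[0,0,0],0],
    [[0,0,0],0]
  ]
}}

```text
t: 27.2
eef_pos: [478.6, 139.5, 0.7]
tcp_rot: [3.141, 0.0, 2.046]
ft_force: [0.0, -0.4, 0.3]
opening: 0.181
grip_force: 29.9
```

Emit:
{"api": "arm_command", "payload": {
  "rows": [
    [[0,0,0],0],
    [[0,0,0],0],
    [[0,0,0],0],
    [[0,0,0],0],
    [[0,0,0],0]
  ],
  "claw": 0.55
}}

```text
t: 27.7
eef_pos: [478.5, 139.5, 0.6]
tcp_rot: [-3.142, 0.0, 2.046]
ft_force: [0.2, -0.1, 0.4]
opening: 0.525
grip_force: 0.0
```

Emit:
{"api": "arm_command", "payload": {
  "rows": [
    [[0,0,-0.08],0],
    [[0,0,-0.14],0],
    [[0,0,-0.14],0],
    [[0,0,-0.14],0],
    [[0,0,-0.1],0]
  ]
}}

```text
t: 28.2
eef_pos: [478.7, 139.6, 152.8]
tcp_rot: [3.14, 0.001, 2.046]
ft_force: [-0.1, -0.4, -0.1]
opening: 0.551
grip_force: 0.0
```

Emit:
{"api": "arm_command", "payload": {
  "rows": [
    [[0.18,-0.05,0],0],
    [[0.18,-0.05,0],0],
    [[0.18,-0.05,0],0],
    [[0.18,-0.05,0],0],
    [[0.18,-0.05,0],0]
  ]
}}

```text
t: 28.7
eef_pos: [318.7, 312.1, 150.7]
tcp_rot: [3.141, 0.0, 2.045]
ft_force: [1.5, 0.1, 0.4]
opening: 0.55
grip_force: 0.0
```

```bash
python3 - <<'E'
from fit import *
to(494,109,60,2.046)
for n in('top','side'):
    q,d=shot(n,n+'8.png')
    print(n,[(l,np.round(m['position'],1).tolist(),round(m['confidence'],2)) for l in('peeler_tail','peeler_waist','timer_centre','garlic_centre','salt_centre','spice_centre') for m in models.mark_of(n,l)[:3] ])
    # change against the first picture in the area of the peeler
    a=cv2.imread(f'pics/{n}0.png').astype(int);b=cv2.imread(f'pics/{n}8.png').astype(int)
    g=b.mean(2)-a.mean(2);Y,X=np.mgrid[:384,:512];P=onplane(n,np.c_[X.ravel(),Y.ravel()],7)
    ax=np.array([-.457,.889]);r=P[:,:2]-[494,109];al=(r@ax).reshape(384,512);pe=(r@[ax[1],-ax[0]]).reshape(384,512)
    # profiles, mean of |diff| in bins along and across
    for nm,va,k in(('along',al,abs(pe)<12),('acr_handle',pe,abs(al)<40),('acr_head',pe,(al<-50)&(al>-95))):
        bins=np.arange(-120,81,5) if nm=='along' else np.arange(-40,41,4)
        print(nm,[(int(lo),round(float(np.abs(g[k&(va>=lo)&(va<lo+bins[1]-bins[0])]).mean())) ) for lo in bins[:-1] if (k&(va>=lo)&(va<lo+bins[1]-bins[0])).any()])
E
```

```text
pos [318.7 312.1 150.7] rot [3.141 0.    2.045] open 0.55 grip 0.0 F [1.5 0.1 0.4] j [ 0.63  0.33  2.06 -0.    0.75  0.15]
norm x,y,z [-1.0429  0.2529  0.363 ] dist 268 turn -0.0003
top [('peeler_tail', [480.3, 139.5, 10.4], 0.78), ('peeler_tail', [499.6, 273.3, 27.1], 0.17), ('peeler_waist', [488.7, 111.7, 6.0], 0.8), ('timer_centre', [756.9, 346.8, 38.8], 0.77), ('timer_centre', [667.5, 441.4, 34.8], 0.68), ('timer_centre', [606.4, 186.4, 35.7], 0.64), ('garlic_centre', [497.5, 274.0, 23.6], 0.62), ('garlic_centre', [567.0, 328.2, -0.3], 0.5), ('salt_centre', [659.2, 301.4, 47.2], 0.75), ('spice_centre', [666.1, -165.7, 52.4], 0.78), ('spice_centre', [575.3, -174.2, 78.9], 0.39)]
along [(-120, 3), (-115, 3), (-110, 2), (-105, 4), (-100, 4), (-95, 99), (-90, 178), (-85, 149), (-80, 32), (-75, 5), (-70, 7), (-65, 5), (-60, 3), (-55, 7), (-50, 12), (-45, 55), (-40, 68), (-35, 8), (-30, 5), (-25, 6), (-20, 6), (-15, 3), (-10, 6), (-5, 8), (0, 6), (5, 7), (10, 8), (15, 11), (20, 15), (25, 10), (30, 10), (35, 8), (40, 9), (45, 7), (50, 3), (55, 2), (60, 2), (65, 2), (70, 3), (75, 3)]
acr
[... 945 characters left out ...]
 2), (-70, 1), (-65, 1), (-60, 2), (-55, 2), (-50, 24), (-45, 59), (-40, 19), (-35, 4), (-30, 9), (-25, 8), (-20, 6), (-15, 9), (-10, 9), (-5, 3), (0, 8), (5, 6), (10, 5), (15, 8), (20, 13), (25, 15), (30, 9), (35, 14), (40, 8), (45, 8), (50, 2), (55, 2), (60, 1), (65, 2), (70, 1), (75, 2)]
acr_handle [(-40, 1), (-36, 1), (-32, 1), (-28, 1), (-24, 1), (-20, 2), (-16, 12), (-12, 12), (-8, 17), (-4, 7), (0, 7), (4, 8), (8, 3), (12, 2), (16, 1), (20, 1), (24, 1), (28, 1), (32, 1), (36, 1)]
acr_head [(-40, 1), (-36, 1), (-32, 1), (-28, 42), (-24, 144), (-20, 67), (-16, 55), (-12, 46), (-8, 54), (-4, 56), (0, 41), (4, 62), (8, 45), (12, 106), (16, 60), (20, 4), (24, 1), (28, 2), (32, 1), (36, 1)]
```

```bash
python3 - <<'E'
from fit import *
cc=np.array([530.1,-200.8]);t=.474;X=np.array([np.cos(t),np.sin(t)]);Y=np.array([-X[1],X[0]])
for n in('top','side'):
    im=cv2.imread(f'pics/{n}0.png');big=cv2.resize(im,None,fx=4,fy=4,interpolation=cv2.INTER_CUBIC)
    h=cv2.cvtColor(big,cv2.COLOR_BGR2HSV);print(n)
    def prof(z,axis,fixed):  # sample value along line in case coords, at height z
        a=np.arange(-92,93,.5);L=[]
        for f in fixed:
            xy=cc+(np.outer(a,Y)+f*X if axis=='y' else np.outer(a,X)+f*Y)
            uv=proj(n,np.c_[xy,np.full(len(a),z)]);q=((uv+.5)*4-.5).round().astype(int);L.append(big[q[:,1],q[:,0]].astype(float)[:,1])
        v=np.mean(L,0);m=v>(v.min()+v.max())/2;e=np.nonzero(np.diff(m.astype(int)))[0];return [round(float(a[i]),1) for i in e]
    for z in(8,13,27):
        print(z,'recess y(x-25)',prof(z,'y',(-74,-71,-68)),'recess y(x+25)',prof(z,'y',(-28,-25,-22)),'cut y',prof(z,'y',(-50,-48,-46)),'head x',prof(z,'x',(-50,-46,-42)),'handle x',prof(z,'x',(57,60)))
E
```

```text
top
8 recess y(x-25) [-75.0, -25.0, 1.5, 48.0] recess y(x+25) [-74.5, -26.5, 1.5, 47.5] cut y [-77.0, 77.0] head x [-74.0, -24.0] handle x [-69.5, -30.0]
13 recess y(x-25) [-73.0, -72.5, -72.0, -24.0, 3.5, 49.5] recess y(x+25) [-72.5, -24.5, 2.5, 48.5] cut y [-75.0, 78.0] head x [-73.5, -23.5] handle x [-68.5, -29.0]
27 recess y(x-25) [-64.0, -63.5, -51.5, -51.0, -49.0, -36.0, -35.0, -34.0, -33.0, -32.5, -28.0, -27.5, 7.5, 52.5] recess y(x+25) [-69.0, -18.0, 7.5, 52.5] cut y [-69.5, 81.5] head x [-71.0, -22.0] handle x [-66.5, -28.0]
side
8 recess y(x-25) [14.5, 49.5] recess y(x+25) [-62.0, -17.0, -2.0, 10.5, 13.0, 48.5, 66.5, 83.0] cut y [-63.5, 82.5] head x [-68.0, -24.0] handle x [-92.0, -57.5, -34.0]
13 recess y(x-25) [10.5, 45.5] recess y(x+25) [-63.5, -53.0, -52.5, -52.0, -51.0, -34.5, -34.0, -21.0, 10.5, 45.0, 66.0, 75.5] cut y [-66.5, 78.5] head x [-69.0, -25.0] handle x [-58.0, -32.5]
27 recess y(x-25) [-75.0, -31.5, 1.0, 35.0] recess y(x+25) [0.5, 35.0] cut y [-76.0, 67.0] head x [-71.5, -29.0] handle x [-65.0, -29.5]
```

Emit:
{"api": "arm_command", "payload": {
  "rows": [
    [[-0.1735,0.0405,0],0],
    [[-0.1735,0.0405,0],0],
    [[-0.1735,0.0405,0],0],
    [[-0.1735,0.0405,0],0],
    [[-0.1735,0.0405,0],0]
  ]
}}

```text
t: 29.9
eef_pos: [465.3, 139.5, 150.7]
tcp_rot: [3.141, 0.0, 2.045]
ft_force: [0.6, 0.7, 0.3]
opening: 0.552
grip_force: 0.0
```

Emit:
{"api": "arm_command", "payload": {
  "rows": [
    [[-0.1735,0.0405,0],0],
    [[0,0,0.15],0],
    [[0,0,0.15],0],
    [[0,0,0.1],0],
    [[0,0,0],0]
  ]
}}

```text
t: 30.4
eef_pos: [491.7, 106.9, 48.1]
tcp_rot: [-3.137, -0.002, 2.045]
ft_force: [-0.1, -0.7, 0.5]
opening: 0.553
grip_force: 0.0
```

```bash
python3 -c "
from h import *
to(491.6,108.3,2,2.045)"
```

```text
pos [491.7 106.9  48.1] rot [-3.137e+00 -2.000e-03  2.045e+00] open 0.553 grip 0.0 F [-0.1 -0.7  0.5] j [ 0.08  0.57  2.01 -0.    0.57 -0.39]
norm x,y,z [0.0053 0.0021 0.1842] dist 1 turn -0.0
```

Emit:
{"api": "arm_command", "payload": {
  "rows": [
    [[0.001,0,0.1],0],
    [[0,0,0.07],0],
    [[0,0,0.02],0],
    [[0,0,0.004],0],
    [[0,0,0],0]
  ]
}}

```text
t: 30.9
eef_pos: [493.5, 107.6, 3.2]
tcp_rot: [3.14, 0.001, 2.046]
ft_force: [-0.2, -0.9, 0.8]
opening: 0.548
grip_force: 0.0
```

Emit:
{"api": "arm_command", "payload": {
  "rows": [
    [[0,0,0],0],
    [[0,0,0],0],
    [[0,0,0],0],
    [[0,0,0],0],
    [[0,0,0],0]
  ],
  "claw": 0.25
}}

```text
t: 31.4
eef_pos: [493.0, 107.6, 2.2]
tcp_rot: [3.142, 0.0, 2.046]
ft_force: [-0.3, -0.6, 0.2]
opening: 0.259
grip_force: 0.0
```

Emit:
{"api": "arm_command", "payload": {
  "rows": [
    [[0,0,0],0],
    [[0,0,0],0],
    [[0,0,0],0],
    [[0,0,0],0],
    [[0,0,0],0]
  ],
  "claw": 0
}}

```text
t: 31.9
eef_pos: [493.0, 107.6, 2.1]
tcp_rot: [3.142, 0.0, 2.046]
ft_force: [-0.0, 0.7, 1.3]
opening: 0.191
grip_force: 29.9
```

Emit:
{"api": "arm_command", "payload": {
  "rows": [
    [[0,0,-0.04],0],
    [[0,0,-0.1],0],
    [[0,0,-0.14],0],
    [[0,0,-0.12],0],
    [[0,0,0],0]
  ]
}}

```text
t: 32.4
eef_pos: [494.4, 107.7, 105.9]
tcp_rot: [3.136, 0.002, 2.046]
ft_force: [-0.3, -0.3, -1.9]
opening: 0.192
grip_force: 29.9
```

```bash
python3 -c "
from h import *
to(476,-200.5,100,2.045)"
```

```text
pos [494.4 107.7 105.9] rot [3.136e+00 2.000e-03 2.046e+00] open 0.192 grip 29.9 F [-0.3 -0.3 -1.9] j [ 0.08  0.47  1.97 -0.    0.7  -0.39]
norm x,y,z [-1.0629 -0.6291  0.0237] dist 309 turn 0.0002
```

Emit:
{"api": "arm_command", "payload": {
  "rows": [
    [[-0.152,-0.0893,0],0],
    [[-0.152,-0.0893,0],0],
    [[-0.152,-0.0893,0],0],
    [[-0.152,-0.0893,0],0],
    [[-0.152,-0.0893,0],0]
  ]
}}

```text
t: 32.9
eef_pos: [479.9, -114.1, 101.8]
tcp_rot: [-3.141, -0.0, 2.046]
ft_force: [1.4, 1.1, -0.3]
opening: 0.191
grip_force: 29.9
```

Emit:
{"api": "arm_command", "payload": {
  "rows": [
    [[-0.152,-0.0893,0],0],
    [[-0.152,-0.0893,0],0],
    [[0,0,0.06],0],
    [[0,0,0.06],0],
    [[0,0,0],0]
  ]
}}

```text
t: 33.4
eef_pos: [474.4, -200.3, 70.4]
tcp_rot: [-3.14, -0.003, 2.045]
ft_force: [0.4, 0.8, -0.2]
opening: 0.188
grip_force: 29.9
```

Emit:
{"api": "arm_command", "payload": {
  "rows": [
    [[0,0,0],0],
    [[0,0,0],0],
    [[0,0,0],0],
    [[0,0,0],0],
    [[0,0,0],0]
  ]
}}

```text
t: 33.9
eef_pos: [475.8, -200.4, 72.5]
tcp_rot: [3.141, 0.001, 2.046]
ft_force: [0.3, -0.0, -0.9]
opening: 0.193
grip_force: 29.9
```

```bash
python3 - <<'E'
from fit import *
to(476,-200.5,100,2.045)
s=state();p=s['eef_pos'];w=s['tcp_rot'][2];ax=np.array([np.cos(w),np.sin(w)])
for n in('top','side'):
    q,d=shot(n,n+'9.png')
    print(n,[(l,np.round(m['position'],1).tolist(),round(m['confidence'],2)) for l in('peeler_tail','peeler_waist') for m in models.mark_of(n,l)[:3] ])
    b=cv2.imread(f'pics/{n}9.png');b=cv2.resize(b,None,fx=4,fy=4,interpolation=cv2.INTER_CUBIC).astype(float)
    z=p[2]+5
    def val(al,pe,zz=z):
        xy=p[:2]+al*ax+pe*np.array([ax[1],-ax[0]]);u,v=((proj(n,[*xy,zz])[0]+.5)*4-.5).round().astype(int);c=b[v,u];return int(c.mean()),int(c.max()-c.min())
    print('along pe0',[(a,*val(a,0)) for a in range(-110,-30,3)])
    print('across -70',[(a,*val(-65,a)) for a in range(-34,35,3)])
    print('tail',[(a,*val(a,0)) for a in range(25,65,3)])
E
```

```text
pos [ 475.8 -200.4   72.5] rot [3.141e+00 1.000e-03 2.046e+00] open 0.193 grip 29.9 F [ 0.3 -0.  -0.9] j [-0.53  0.54  1.96 -0.    0.64 -1.  ]
norm x,y,z [-0.0009  0.0007 -0.1102] dist 0 turn 0.0003
top [('peeler_tail', [461.9, -167.5, 79.0], 0.45), ('peeler_waist', [472.2, -198.6, 74.2], 0.48)]
along pe0 [(-110, 121, 24), (-107, 121, 25), (-104, 123, 25), (-101, 114, 23), (-98, 89, 17), (-95, 77, 15), (-92, 73, 14), (-89, 71, 13), (-86, 75, 14), (-83, 74, 14), (-80, 72, 15), (-77, 73, 13), (-74, 73, 13), (-71, 74, 13), (-68, 75, 14), (-65, 77, 13), (-62, 81, 16), (-59, 86, 16), (-56, 94, 20), (-53, 110, 24), (-50, 116, 26), (-47, 115, 25), (-44, 111, 24), (-41, 101, 21), (-38, 91, 16), (-35, 84, 13), (-32, 79, 14)]
across -70 [(-34, 74, 13), (-31, 75, 14), (-28, 75, 14), (-25, 74, 14), (-22, 74, 14), (-19, 76, 14), (-16, 72, 15), (-13, 75, 18), (-10, 74, 15), (-7, 72, 12), (-4, 75, 12), (-1, 76, 13), (2, 82, 14), (5, 110, 25), (8, 123, 26), (11, 100, 16), (14, 84, 6), (17, 70, 1), (20, 70, 0), (23, 67, 4), (26, 63, 4), (29, 56, 2), (32, 58, 2)]
tail [(25, 66, 7), (28, 70, 4), (31, 6
[... 553 characters left out ...]
), (-59, 95, 144), (-56, 114, 186), (-53, 114, 186), (-50, 113, 183), (-47, 94, 140), (-44, 43, 28), (-41, 21, 4), (-38, 29, 1), (-35, 31, 0), (-32, 29, 1)]
across -70 [(-34, 22, 7), (-31, 53, 49), (-28, 103, 161), (-25, 109, 179), (-22, 143, 30), (-19, 138, 61), (-16, 117, 175), (-13, 113, 185), (-10, 114, 186), (-7, 103, 168), (-4, 107, 174), (-1, 110, 180), (2, 109, 174), (5, 58, 58), (8, 24, 9), (11, 29, 1), (14, 46, 2), (17, 223, 5), (20, 101, 4), (23, 25, 2), (26, 36, 1), (29, 35, 0), (32, 32, 0)]
tail [(25, 24, 5), (28, 30, 5), (31, 35, 7), (34, 33, 9), (37, 34, 5), (40, 34, 6), (43, 37, 7), (46, 41, 7), (49, 36, 6), (52, 35, 10), (55, 45, 4), (58, 71, 43), (61, 76, 57), (64, 46, 10)]
```

Emit:
{"api": "arm_command", "payload": {
  "rows": [
    [[-0.003,0,0.06],0],
    [[0,0,0.06],0],
    [[0,0,0.03],0],
    [[0,0,0.012],0],
    [[0,0,0],0]
  ]
}}

```text
t: 34.7
eef_pos: [475.9, -201.1, 31.5]
tcp_rot: [-3.141, -0.0, 2.046]
ft_force: [0.5, 0.5, -0.1]
opening: 0.193
grip_force: 29.9
```

Emit:
{"api": "arm_command", "payload": {
  "rows": [
    [[0,0,0.008],0],
    [[0,0,0.008],0],
    [[0,0,0.008],0],
    [[0,0,0],0],
    [[0,0,0],0]
  ]
}}

```text
t: 35.2
eef_pos: [476.0, -201.1, 25.7]
tcp_rot: [-3.142, 0.0, 2.046]
ft_force: [-0.7, 0.5, -0.1]
opening: 0.193
grip_force: 29.9
```

Entered freely; continue pressing.

Emit:
{"api": "arm_command", "payload": {
  "rows": [
    [[0,0,0.006],0],
    [[0,0,0.006],0],
    [[0,0,0.006],0],
    [[0,0,0],0],
    [[0,0,0],0]
  ]
}}

```text
t: 35.7
eef_pos: [476.4, -201.3, 21.3]
tcp_rot: [3.141, 0.001, 2.046]
ft_force: [2.7, 0.9, 1.8]
opening: 0.193
grip_force: 29.9
```

Emit:
{"api": "arm_command", "payload": {
  "rows": [
    [[0,0,0.006],0],
    [[0,0,0.006],0],
    [[0,0,0],0],
    [[0,0,0],0],
    [[0,0,0],0]
  ]
}}

```text
t: 36.2
eef_pos: [476.3, -201.4, 18.2]
tcp_rot: [3.141, 0.001, 2.046]
ft_force: [4.4, -0.8, 1.3]
opening: 0.189
grip_force: 29.9
```

Emit:
{"api": "arm_command", "payload": {
  "rows": [
    [[-0.002,0.004,0],0],
    [[0,0,0.006],0],
    [[0,0,0.004],0],
    [[0,0,0],0],
    [[0,0,0],0]
  ]
}}

```text
t: 36.7
eef_pos: [476.7, -201.0, 15.3]
tcp_rot: [-3.141, -0.001, 2.046]
ft_force: [0.4, -2.0, -2.2]
opening: 0.191
grip_force: 29.9
```

Emit:
{"api": "arm_command", "payload": {
  "rows": [
    [[0,0,0.004],0],
    [[0,0,0.003],0],
    [[0,0,0],0],
    [[0,0,0],0],
    [[0,0,0],0]
  ]
}}

```text
t: 37.2
eef_pos: [476.8, -201.0, 14.9]
tcp_rot: [-3.141, 0.0, 2.046]
ft_force: [-4.2, 0.1, 18.6]
opening: 0.192
grip_force: 29.9
```

Emit:
{"api": "arm_command", "payload": {
  "rows": [
    [[0,0,-0.004],0],
    [[0,0,0],0],
    [[0,0,0],0],
    [[0,0,0],0],
    [[0,0,0],0]
  ],
  "claw": 0.36
}}

```text
t: 37.7
eef_pos: [477.0, -201.0, 14.7]
tcp_rot: [-3.141, -0.0, 2.046]
ft_force: [0.1, -0.0, 0.2]
opening: 0.357
grip_force: 0.0
```

Emit:
{"api": "arm_command", "payload": {
  "rows": [
    [[0,0,-0.02],0],
    [[0,0,-0.06],0],
    [[0,0,-0.12],0],
    [[0,0,-0.16],0],
    [[0,0,-0.16],0]
  ]
}}

```text
t: 38.2
eef_pos: [476.7, -200.9, 146.4]
tcp_rot: [-3.141, -0.001, 2.046]
ft_force: [1.1, -0.4, -0.5]
opening: 0.358
grip_force: 0.0
```

Emit:
{"api": "arm_command", "payload": {
  "rows": [
    [[0.15,-0.08,-0.04],0],
    [[0.15,-0.08,0],0],
    [[0.15,-0.08,0],0],
    [[0.15,-0.08,0],0],
    [[0.15,-0.08,0],0]
  ],
  "claw": 0
}}

```text
t: 38.7
eef_pos: [300.8, -79.1, 155.0]
tcp_rot: [3.141, 0.0, 2.045]
ft_force: [-0.1, 0.1, -0.1]
opening: 0.02
grip_force: 0.0
```

```bash
python3 - <<'E'
from fit import *
to(476,-200.5,60,2.045)
cc=np.array([530.1,-200.8]);t=.474;X=np.array([np.cos(t),np.sin(t)]);Y=np.array([-X[1],X[0]])
for n in('top','side'):
    q,d=shot(n,n+'10.png')
    print(n,[(l,np.round(m['position'],1).tolist(),round(m['confidence'],2)) for l in('peeler_tail','peeler_waist','timer_centre','timer_top','garlic_centre','salt_centre','spice_centre') for m in models.mark_of(n,l)[:4] if l[0]!='t' or abs(m['position'][1]+176)<30])
    v,u=np.nonzero(d>0);P=unproj(n,np.c_[u,v],d[v,u]);r=P[:,:2]-cc;x,y=r@X,r@Y
    foam=np.median(P[(abs(x)<8)&(abs(y)<80),2])
    for lo in range(-70,75,10):
        k=(abs(x+48)<7)&(y>=lo)&(y<lo+10)&(P[:,2]<60);print((lo,round(float(np.median(P[k,2]-foam)),1),int(k.sum())),end=' ')
    k=(np.hypot(x-52,y)<40)&(P[:,2]>40)&(P[:,2]<100);print('foam',foam.round(1),'knob max',P[k,2].max().round(1))
E
```

```text
pos [300.8 -79.1 155. ] rot [3.141 0.    2.045] open 0.02 grip 0.0 F [-0.1  0.1 -0.1] j [-0.47  0.15  2.33 -0.    0.66 -0.95]
norm x,y,z [-0.752   0.4013  0.3802] dist 213 turn 0.0001
top [('peeler_tail', [461.7, -167.5, 19.5], 0.71), ('peeler_waist', [475.0, -198.9, 18.8], 0.69), ('timer_top', [574.5, -174.8, 79.4], 0.62), ('garlic_centre', [498.5, 278.0, 25.8], 0.57), ('garlic_centre', [472.3, -199.4, 18.5], 0.41), ('salt_centre', [659.0, 303.5, 47.2], 0.73), ('spice_centre', [663.6, -164.1, 49.0], 0.66), ('spice_centre', [531.8, -200.1, 0.5], 0.41)]
(-70, -11.4, 14) (-60, -13.4, 18) (-50, -14.0, 15) (-40, -13.8, 14) (-30, -15.3, 16) (-20, -6.4, 8) (-10, -1.6, 15) (0, -2.4, 17) (10, -1.6, 13) (20, -1.2, 15) (30, -1.5, 16) (40, -0.7, 14) (50, -1.4, 17) (60, -1.6, 17) (70, -7.2, 13) foam 26.8 knob max 81.0
side [('peeler_tail', [465.0, -169.9, 19.8], 0.75), ('peeler_waist', [475.5, -195.7, 17.9], 0.56), ('timer_centre', [574.4, -177.4, 42.5], 0.67), ('timer_top', [576.5, -177.6, 76.1], 0.92), ('garlic_centre', [501.9, 280.0, 27.4], 0.43), ('salt_centre', [655.4, 301.6, 42.4], 0.59), ('salt_centre', [575.3, -179.8, 78.6], 0.4), ('spice_centre', [666.0, -161.0, 53.6], 0.97)]
(-70, -9.1, 13) (-60, -12.3, 12) (-50, -14.9, 16) (-40, -14.4, 13) (-30, -14.6, 19) (-20, -7.1, 29) (-10, -3.0, 16) (0, -2.2, 17) (10, -0.6, 14) (20, -1.7, 17) (30, -0.4, 13) (40, -1.0, 15) (50, -1.1, 11) (60, -2.5, 11) (70, -5.6, 16) foam 28.7 knob max 82.7
```

```bash
python3 -c "
from cell import env
print(env.job_done())"
```

```text
the job is handed in; nothing more can be done
None
```

The job is handed in at about 39 s. The timer is home in its cutout, the peeler is flat and flush in its own with the head in the wide end, both are let go, and the garlic, salt shaker and spice jar read where they stood.

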